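# Fetch the tattoo machine from the locked steriliser drawer

### The job

Take the sterilised tattoo machine out for the next client: press the red selector knob on the steriliser down and turn it clockwise until it springs up at the green mark, pull the drawer out to its stop, and lay the machine gently on its flat base in the clear part of the steel tray. Then push the drawer fully home and press and turn the selector back to the red mark until it springs up, so that the drawer is locked again. Leave the bottles, jar, cup and bowl where they stand.

Things in the scene. Friction and masses are not known exactly. Their poses are not given: they have to be found in the camera images.
- steriliser: White box, 220 (x) x 260 (y) x 95 mm high, fixed to the table, one black-fronted drawer in its front face. Origin: centre of its underside; z up; its front, with the drawer, faces its own -x, roughly towards the robot.
- selector_grip (a point): Centre of the selector's red grip bar, on the turning axis, on top of the steriliser (at -35, 0, 134.5 mm in the steriliser's frame while up). The bar is 60 mm long, 16 mm wide, 25 mm high (12.5 mm above and below this point) and stands on a black disc of 34 mm radius, 8 mm thick, with an 11 mm gap beneath it over an aluminium boss. The point's x axis lies along the bar, its -x towards the white pointer line.
- selector (a joint): Turn of the selector, rad: 0 = locked, pointer to the front (red mark); grows clockwise seen from above to its stop at 1.2 = released, pointer at the green mark. It turns only while pressed; at either end (below 0.06 or above 1.14) it springs up and is held there, between them it stays down. At 0 a hidden bolt holds the shut drawer; it must stand at 1.2 for the drawer to pass in or out.
- selector_press (a joint): How far the selector is pressed, m: 0 = up, 0.010 = fully down. It must be pressed 7.5 mm or more to turn. The spring gives about 4 N at the start and 9 N fully down; it turns freely (under 0.1 N m).
- drawer (a joint): How far the drawer is out, m: 0 = fully home, 0.12 = at its stop. It slides towards the steriliser's -x with about 2 N friction and stays where it is left.
- drawer_handle (a point): Middle of the drawer's round handle bar, 10 mm thick and 120 mm long along the steriliser's y, 78 mm above the table. It stands 38 mm (centre) in front of the drawer's 12 mm thick black front panel, whose top is at 88 mm, on two 8 mm posts 55 mm either side of the middle. Axes as the steriliser's.
- drawer_floor (a point): Point on the drawer's inner floor, 22 mm above the table, 59 mm behind the inside of the front panel. Inside the drawer is 131 mm (x) by 200 mm (y), its side walls reach 58 mm above the table. Axes as the steriliser's.
- machine: Tattoo machine, 128 mm long, 26 mm wide and high, 110 to 220 g, loose: brass frame with two black coils (58 mm, to its -x) and ribbed steel grip tube (62 mm and a short tip, to its +x). Origin: underside, where frame meets tube; x along its length, z up. It starts in the shut drawer, lying across it on its flat base.
- machine_grip (a point): Where to take the machine: on the brass frame, 12 mm from the origin towards the coils, 13 mm above its underside; 26 mm wide between flat sides (across the machine's y). Axes as the machine's.
- tray: Steel tray, fixed to the table, 150 (x) x 240 (y) mm, walls 4 mm thick, rim 16 mm high, floor 4 mm above the table. Origin: centre of its underside.
- tray_clear (a point): Middle of the tray's clear part, on its floor, 30 mm from the tray's centre towards its -y. Axes as the tray's; the machine fits lengthwise along the tray's y.
- jar: Amber ointment jar, 44 mm across, 45 mm high, loose, standing at the tray's +y end. Origin: centre of its underside.
- ink_black: Black ink bottle, 40 mm across, 100 mm high, loose bystander. Origin: centre of its underside.
- ink_red: Red ink bottle, 40 mm across, 100 mm high, loose bystander. Origin: centre of its underside.
- ink_green: Green ink bottle, 40 mm across, 100 mm high, loose bystander. Origin: centre of its underside.
- rinse_cup: White rinse cup, 72 mm across, 80 mm high, loose bystander. Origin: centre of its underside.
- wash_bottle: White wash bottle with green cap, 60 mm across, 160 mm high, loose bystander. Origin: centre of its underside.
- steel_bowl: Steel bowl, 100 mm across, 35 mm high, loose bystander. Origin: centre of its underside.

How it is judged (in metres and radians):
On the way, in this order (a step that is already met when the one before it is completed fails the run):
1. the selector is turned to the green mark and has sprung up (value of joint selector above 1.05 rad and value of joint selector_press below 0.003 m), for 0.1 s.
2. the drawer is pulled out (value of joint drawer above 0.1 m), for 0.1 s.
3. the machine lies on its flat base on the tray's floor, let go (z of machine in the frame of tray between 0.001 and 0.008 m and x of machine in the frame of tray between -0.07 and 0.07 m and y of machine in the frame of tray between -0.11 and 0.11 m and angle between machine's own z axis and vertical below 0.12 rad and contact force between the fingers and machine below 0.1 N and linear speed of machine below 0.03 m/s), for 0.1 s.
4. the drawer is pushed fully home (value of joint drawer below 0.004 m), for 0.1 s.
5. the selector is turned back to the red mark and has sprung up (value of joint selector below 0.15 rad and value of joint selector_press below 0.003 m), for 0.1 s.
At the end, for the whole second after the job is handed in: The machine lies at rest on its flat base (within 0.12 rad of level) on the tray's floor, inside its walls; the drawer is home (within 4 mm); the selector is at the red mark (within 0.15 rad) and up (within 3 mm) (all of step 5 and z of machine in the frame of tray between 0.001 and 0.008 m and x of machine in the frame of tray between -0.07 and 0.07 m and y of machine in the frame of tray between -0.11 and 0.11 m and angle between machine's own z axis and vertical below 0.12 rad and linear speed of machine below 0.03 m/s and value of joint drawer below 0.004 m); the robot touches nothing.
It fails at once if the machine is let fall from more than about 15 mm (over 0.55 m/s with no finger on it) (contact force between the fingers and machine below 0.1 N and linear speed of machine above 0.55 m/s).
It fails at once if the machine is dropped or pressed hard on the tray (over 30 N) (contact force between machine and tray above 30 N).
It fails at once if the jar, a bottle, the cup or the bowl is moved more than 30 mm or tipped (distance of any of jar, ink_black, ink_red, ink_green, rinse_cup, wash_bottle, steel_bowl from where it was at the start of the episode above 0.03 m or angle between any of jar, ink_black, ink_red, ink_green, rinse_cup, wash_bottle, steel_bowl's own z axis and vertical above 0.5 rad).
It also fails if it takes over 72 s, if anything falls off the work surface, if the arm or the gripper's body presses on something with over 40 N, if the wrist force passes 120 N, or if a joint passes its speed limit or range.

### The arm

A 6-joint arm with a two-finger parallel gripper is mounted at the origin on the work surface. World frame = base frame: x ahead of the robot, y to its left, z up, the work surface at z = 0. Lengths are in mm, angles in rad, forces in N, time in s.
With the tool pointing down it reaches from about 275 to 750 mm from the base axis. Payload 10.2 kg.
Tool frame: the origin (TCP) lies at the very end of the fingers, on their centre line; the grasp point (between the pads) lies behind it (ctrl.grasp_offset is the z of the grasp point in the tool frame, in mm); z points along the fingers, y is the direction in which the jaws open and shut (so a half turn about z gives the same grasp; the last joint's range is limited). The gripper opens to 85 mm and grips with 20 to 120 N. Pads are 22 mm wide; open, the fingers measure 114 mm over their backs; the gripper's body (76 mm by 85 mm) begins 54 mm behind the grasp point. The pads swing forward as they close: fully open they stand 13 mm farther back than shut.
Start: joints at [-1.485, 0.313, 1.498, -0, 1.331, -0.223], TCP at [159.543, -500.177, 231.294] pointing down, gripper open.
Joint ranges: [-2.94, 2.94], [-0.97, 2.17], [0.19, 2.56], [-1.23, 4.37], [0.02, 3.11], [-2.88, 2.88]. Speed limits (rad/s): [2.39, 2.39, 3.01, 3.14, 3.14, 3.14].

### API

Orientations are given as a unit quaternion [w, x, y, z].
In Python, from rig import ctrl, capture, job gives the robot as it stands. The module is installed in compiled form; this text tells all that it offers.
- The arm moves only by the tool move_arm, never from a script. Its argument "series" is a list of rows, each a list of 7 numbers: the turn, a rotation vector about the tool's x, y, z in rad, then the shift along the tool's x, y, z in cm, then the opening, from 0 (shut) to 1 (fully open). A call has 1 to 5 rows; each row is the pose to reach, as a shift and turn from the pose measured when the call began, along the tool's axes at that moment; what a row does not reach only later rows make up. A row lasts 1/12 s, in which the tool goes at most 41.7 mm and 7.16 degrees, less where a joint would pass 70% of its speed; a pose out of reach is approached as far as the arm can. A call with a gripper value outside its range is refused whole. The fingers move at their own pace and stop on an object; "grip_force" is the grip in N (left out, the last holds). Time passes only in rows, so rows that repeat a pose let the fingers close. It gives the time, the measured TCP pose, the force and the opening at its end, in the units of the state.
- ctrl.sense(): the state, without advancing time (a new reading comes with each control period).
- capture(name): name is "scene" or "top"; returns a dict with "frame" (400x640x3 uint8, red, green, blue), "mtx" (3x3 intrinsics, pixels), "dist" ([k1, k2, p1, p2, k3] as OpenCV has them; the pictures are not rectified), "R" (3x3) and "t" (3): a world point X has camera coordinates R X + t. Camera axes: x right, y down, z forward; pixel columns grow to the right and rows downward; lengths in mm; the calibration is good to about 2 mm. A picture is of the moment at which its call begins. There is no depth.
- job.finish_job(): hands the job in, once; it reports no verdict.
The state is a dict: "time_s": time; "joints": joint angles; "dq": joint speeds; "tau": joint torques, N m; "eef_pos": TCP position; "ee_rot": TCP orientation; "force": force on the tool from outside, world axes, zero at the start; "wrist_torque": the same for the moment, N m; "grip_width": opening from 0.0 (shut) to 1.0 (fully open).
Only numpy, scipy, OpenCV 4.12 (cv2) and the standard library are available. Lean on these libraries where they do the work, as an engineer would, in place of code of your own. Each camera call takes 0.05 s, during which the arm holds its last target.

## Working session

There is one attempt and no reset: what is moved stays moved. The work goes in short steps, Python scripts to look and compute and a tool call to move; the robot and the scene stay as the last step left them, time stands still between calls to the robot, and variables do not carry over. Pictures are saved under pics/ and viewed, and the job is handed in when it is done.

Besides the shell and the picture viewer there is one more tool, called after "Emit:" as name(argument=value, ...) on one line, values as JSON. move_arm: Moves the arm, as the interface text tells. Its arguments: {"type":"object","properties":{"series":{"type":"array","items":{"type":"array","items":{"type":"number"}}},"grip_force":{"type":"number"}},"required":["series"]}

```bash
mkdir -p pics; ls; python3 - <<'E'
from rig import ctrl, capture, job
import cv2,pickle
print(ctrl.sense(), ctrl.grasp_offset)
for n in("scene","top"):
    c=capture(n); cv2.imwrite(f"pics/{n}0.png",c["frame"][:,:,::-1]); pickle.dump(c,open(f"{n}0.pkl","wb"))
    print(n,c["mtx"],c["dist"],c["R"],c["t"])
E
```

```text
pics
{'time_s': 0.0, 'joints': array([-1.48540797e+00,  3.13481961e-01,  1.49843055e+00,  7.25885800e-06,
        1.33098945e+00, -2.23391701e-01]), 'dq': array([-1.00222578e-03, -5.15081081e-04,  4.22337708e-04,  2.47479448e-03,
       -8.47441223e-04, -2.47319025e-05]), 'tau': array([-3.84661776e-03, -4.12272334e+01, -2.59753329e+01, -4.14301130e-04,
        4.04325940e-03, -4.59632204e-06]), 'eef_pos': array([ 159.51813243, -499.9159363 ,  230.72117967]), 'ee_rot': array([-6.52852692e-04,  9.88105435e-01,  1.53776527e-01,  4.86529689e-05]), 'force': array([-0.98486255, -0.28605379,  0.7295364 ]), 'wrist_torque': array([ 0.02309852, -0.01292492, -0.05982976]), 'grip_width': 0.9971319530392845} -18.700000000000003
scene [[436.14732359   0.         319.9898994 ]
 [  0.         436.14732359 203.43000436]
 [  0.           0.           1.        ]] [-0.02435815  0.          0.          0.          0.        ] [[ 0.34818946  0.93742063  0.00258244]
 [ 0.74125628 -0.27363897 -0.61291177]
 [-0.57384948  0.21532366 -0.79014714]] [-204.79854501 -288.25839897 1567.44332693]
top [[438.7705696    0.         319.35757556]
 [  0.         438.7705696  210.00623985]
 [  0.           0.           1.        ]] [-0.06447919  0.          0.          0.          0.        ] [[ 0.02871868 -0.99957795 -0.00437606]
 [-0.99171074 -0.02794359 -0.12541516]
 [ 0.12523995  0.00794154 -0.9920947 ]] [  40.06241931  536.73971356 1362.2656217 ]
```

View pics/scene0.png

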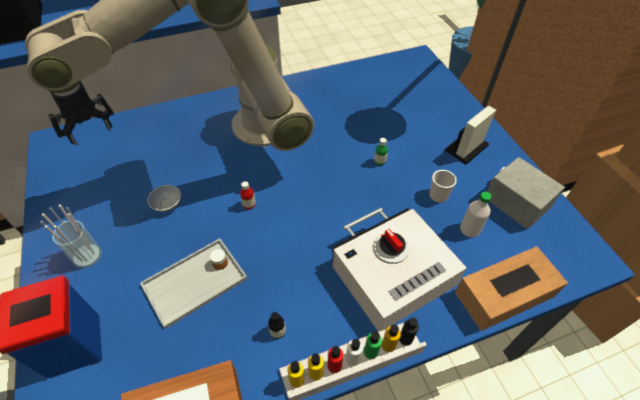

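View pics/top0.png

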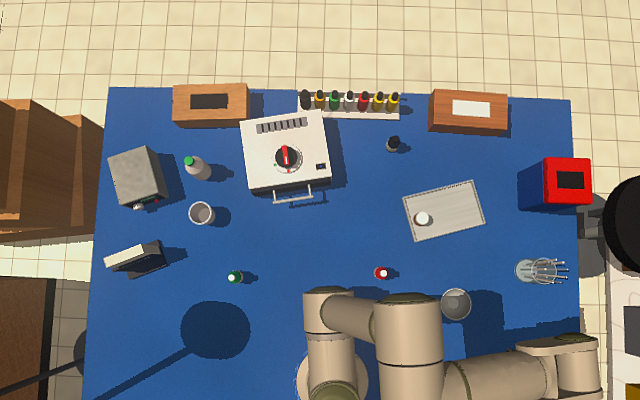

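The scene view has the steriliser at about (398,262) with the red knob at (394,240), and the tray at about (193,282). The top view has the steriliser at about (287,152) and the tray at about (444,210). I'll enlarge crops of both.

```bash
cat > h.py <<'E'
import numpy as np,cv2,pickle
from scipy.optimize import least_squares
from scipy.spatial.transform import Rotation as Rn
def proj(c,X):
    p,_=cv2.projectPoints(np.asarray(X,float).reshape(-1,3),cv2.Rodrigues(c["R"])[0],c["t"],c["mtx"],np.array(c["dist"]));return p[:,0]
def ray(c,uv):
    n=cv2.undistortPoints(np.array([[uv]],float),c["mtx"],np.array(c["dist"]))[0,0]
    return -c["R"].T@c["t"], c["R"].T@np.array([n[0],n[1],1])
def atz(c,uv,z):
    o,d=ray(c,uv);return o+d*(z-o[2])/d[2]
def tri(c1,u1,c2,u2):
    o1,d1=ray(c1,u1);o2,d2=ray(c2,u2)
    A=np.c_[d1,-d2];s=np.linalg.lstsq(A,o2-o1,rcond=None)[0]
    a=o1+s[0]*d1;b=o2+s[1]*d2
    return (a+b)/2,np.linalg.norm(a-b)
def crop(c,name,x0,y0,w,h,k):
    im=cv2.resize(c["frame"][y0:y0+h,x0:x0+w,::-1],None,fx=k,fy=k,interpolation=cv2.INTER_CUBIC)
    for i in range(0,w,10): cv2.putText(im,str(x0+i),(i*k,8),0,.3,(0,255,255),1); cv2.line(im,(i*k,10),(i*k,14),(0,255,255),1)
    for i in range(0,h,10): cv2.putText(im,str(y0+i),(0,i*k+4),0,.3,(0,255,255),1)
    cv2.imwrite(f"pics/{name}.png",im)
E
python3 - <<'E'
from h import *
s=pickle.load(open("scene0.pkl","rb"));t=pickle.load(open("top0.pkl","rb"))
crop(s,"s_ster",320,195,150,120,5)
crop(t,"t_ster",230,100,110,110,5)
crop(s,"s_tray",130,225,130,105,6)
crop(t,"t_tray",390,170,110,80,7)
E
```

```text
(no output)
```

View pics/s_ster.png

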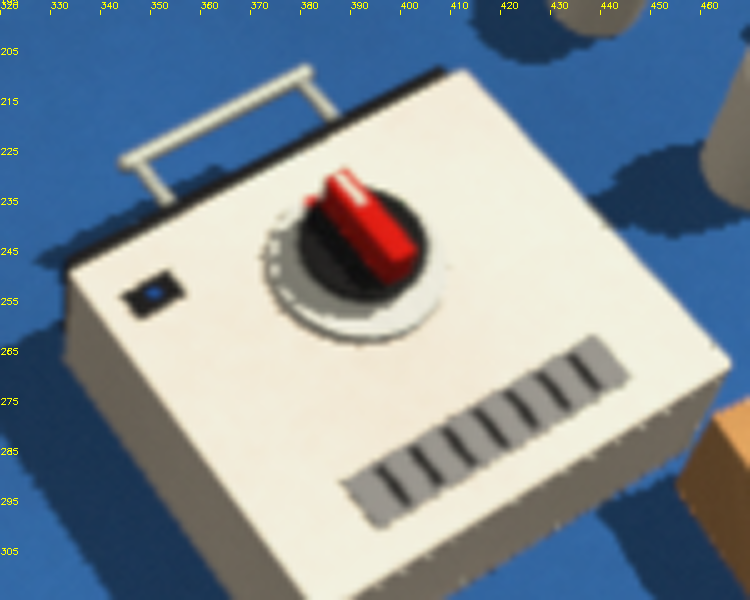

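View pics/t_ster.png

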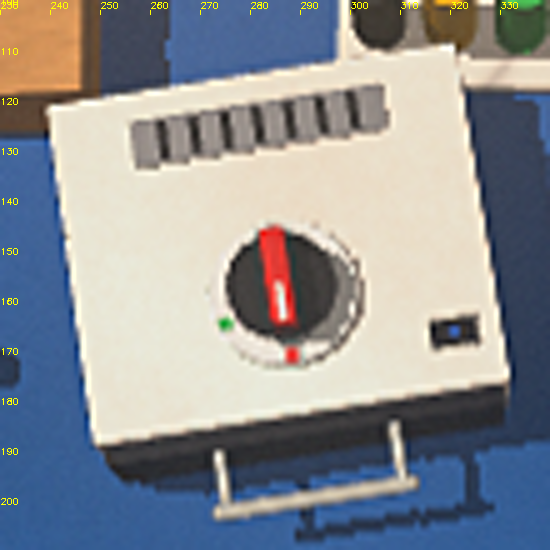

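View pics/s_tray.png

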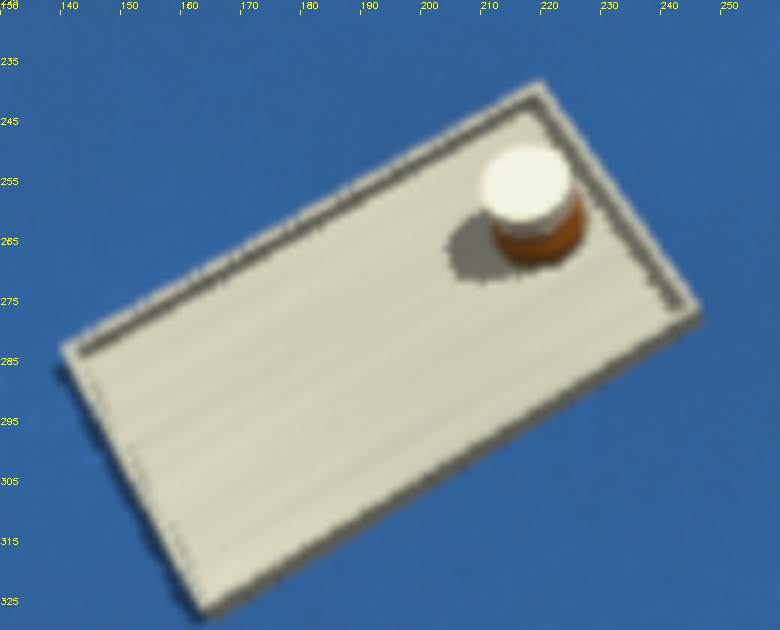

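View pics/t_tray.png

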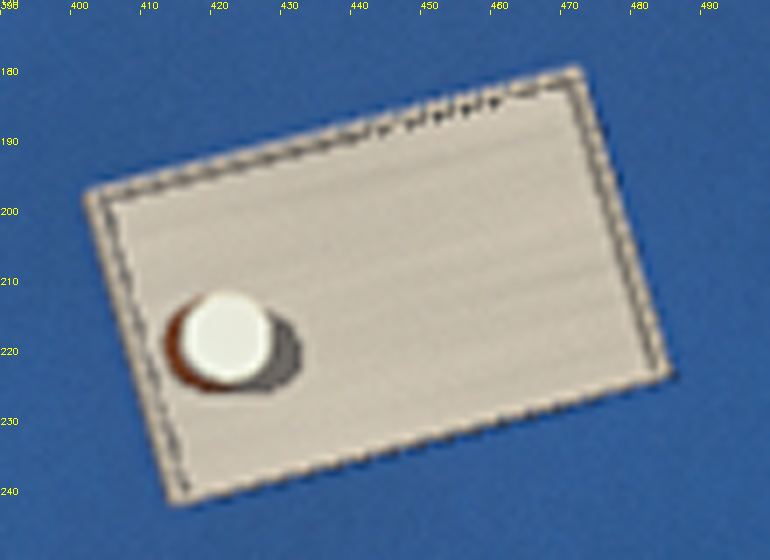

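Corners read off the crops. Now triangulating and fitting.

```bash
cat >> h.py <<'E'
def fit(model,pairs):  # model Nx3 local, pairs list (cam, Nx2); free x,y,z,yaw
    def f(p):
        c,s=np.cos(p[3]),np.sin(p[3]);R=np.array([[c,-s,0],[s,c,0],[0,0,1]])
        X=model@R.T+p[:3]
        return np.concatenate([(proj(c_,X)-uv).ravel() for c_,uv in pairs])
    r=least_squares(f,[500,0,0,0.0]);return r.x,r.fun
E
python3 - <<'E'
from h import *
s=pickle.load(open("scene0.pkl","rb"));t=pickle.load(open("top0.pkl","rb"))
S=np.array([[412.5,208.7],[333.6,248.6],[381.6,314.6],[466,267.6]]);T=np.array([[249,189],[331.6,175.6],[321.6,108.4],[239.2,121.2]])
for a,b in zip(S,T): print("ster",*tri(s,a,t,b))
H=[([380.6,209],[273.2,202.6]),([344.6,226.6],[312.6,196.2])]
for a,b in H: print("handle",*tri(s,a,t,b))
M=np.array([[-110,130,95],[-110,-130,95],[110,-130,95],[110,130,95]],float)
p,r=fit(M,[(s,S),(t,T)]);print("fit",p,r.round(1))
p,r=fit(M,[(t,T)]);print("fit t",p,r.round(1))
S=np.array([[219.6,238.8],[140,282.6],[163.4,327],[246.2,277]]);T=np.array([[414.6,241.8],[485.2,223.3],[472.7,179.3],[402.4,197]])
for a,b in zip(S,T): print("tray",*tri(s,a,t,b))
M=np.array([[-75,120,16],[-75,-120,16],[75,-120,16],[75,120,16]],float)
p,r=fit(M,[(s,S),(t,T)]);print("fit",p,r.round(1))
# knob bar ends top: scene pointer end, rear end; top
print("knob front top", *tri(s,(387.5,231.0),t,(286.3,164)), *tri(s,(400,247.5),t,(283.6,147.5)))
E
```

```text
ster [587.33604646 273.9414027   93.5323833 ] 2.6554978947501997
ster [634.75224583  20.20875202  97.23046444] 0.23274267599846202
ster [845.68700772  56.80755129 105.92476193] 0.24005603709877268
ster [801.90529243 314.74051954  93.85564403] 0.10328611213800239
handle [548.54611072 197.74133432  79.16900521] 0.7686636425735011
handle [571.54559365  77.26700875  83.20677243] 0.6452773354324033
fit [7.17080697e+02 1.66514919e+02 1.51656184e+00 1.76799976e-01] [-0.2 -1.1 -0.8 -0.7  0.5  2.5  0.1 -0.2 -1.   0.1  0.3  1.1 -0.3  0.3
  0.1 -0.5]
fit t [ 7.19947372e+02  1.66642463e+02 -6.22190813e+00  1.85280062e-01] [-0.2 -0.1  0.5  0.3 -0.6  0.   0.3 -0.2]
tray [ 443.75149689 -252.89691263   13.99712543] 0.3646073596946639
tray [ 509.31216991 -482.63811611   16.35434486] 1.054105857619581
tray [ 653.6957545  -443.47661555   13.54802151] 1.7125518016955328
tray [ 588.31411414 -212.62519918   12.51991741] 0.6144730765515454
fit [ 5.48730363e+02 -3.47965148e+02 -1.99810136e+00  2.73736954e-01] [ 0.2  0.1  0.1  0.4 -0.3 -0.2 -0.  -0.3 -0.  -0.1  0.2  0.2 -0.3  0.
 -0.2 -0.2]
knob front top [657.63734598 157.36184867 139.82245439] 0.8093485996210216 [709.80129684 167.96110873 133.0276531 ] 0.48951847969801493
```

```bash
python3 - <<'E'
from h import *
s=pickle.load(open("scene0.pkl","rb"));t=pickle.load(open("top0.pkl","rb"))
crop(s,"s_a",350,270,70,55,10)
crop(s,"s_b",360,210,60,55,12)
crop(t,"t_b",265,135,50,45,14)
E
```

```text
(no output)
```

View pics/s_a.png

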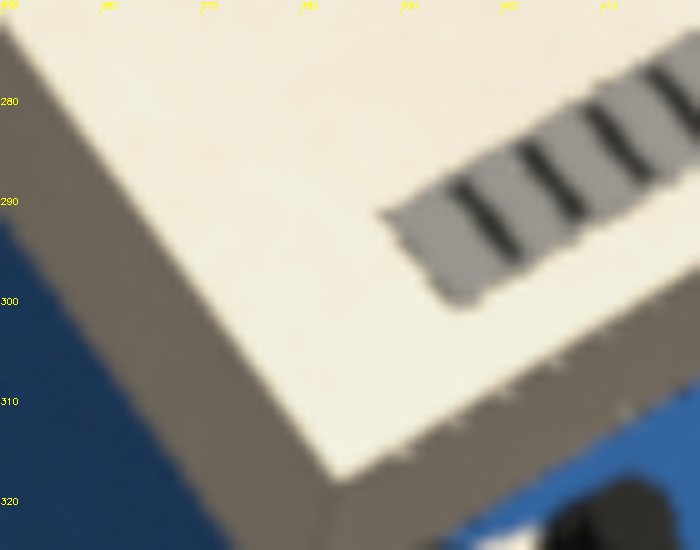

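View pics/s_b.png

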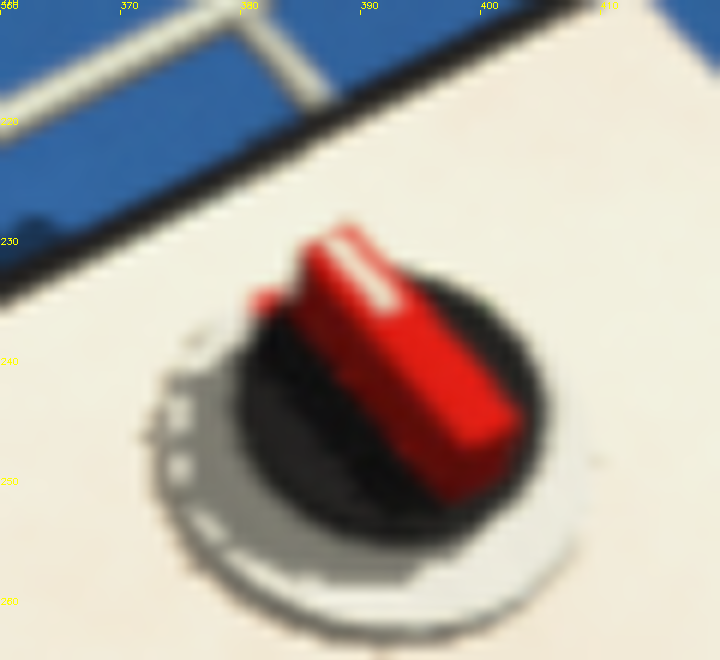

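View pics/t_b.png

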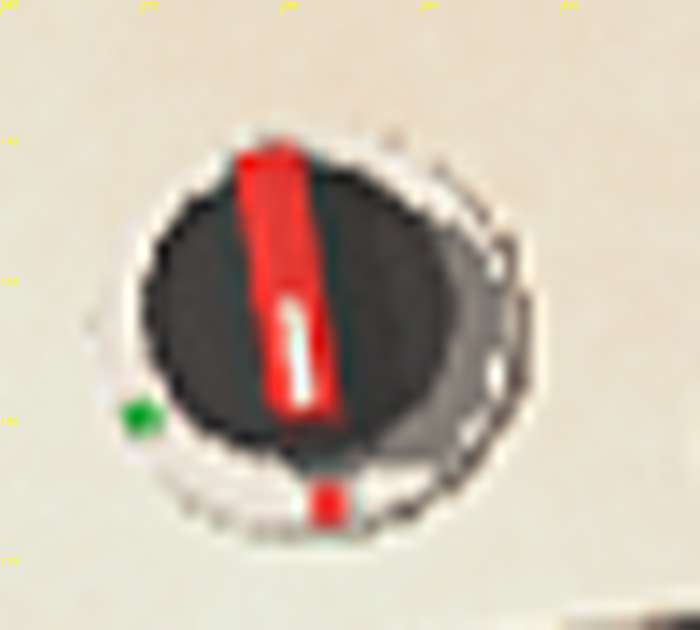

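```bash
python3 - <<'E'
from h import *
s=pickle.load(open("scene0.pkl","rb"));t=pickle.load(open("top0.pkl","rb"))
S=np.array([[412.5,208.7],[333.6,248.6],[383.6,318],[466,267.6]]);T=np.array([[249,189],[331.6,175.6],[321.6,108.4],[239.2,121.2]])
M=np.array([[-110,130,95],[-110,-130,95],[110,-130,95],[110,130,95]],float)
for a,b in zip(S,T): print("ster",*tri(s,a,t,b))
p,r=fit(M,[(s,S),(t,T)]);print("fit",p,r.round(1))
def w(p,l):
    c,s_=np.cos(p[3]),np.sin(p[3]);return np.array([[c,-s_,0],[s_,c,0],[0,0,1]])@np.array(l,float)+p[:3]
print("knob pred",w(p,[-35,0,134.5])," handle pred ends",w(p,[-160,60,78]),w(p,[-160,-60,78]))
S2=np.array([[389,228.7],[385.4,230.8],[399.2,247.2],[403.5,244.8]]);T2=np.array([[284.4,163.9],[289.3,165],[286.6,145.6],[282,146.4]])
K=np.array([[-30,8,12.5],[-30,-8,12.5],[30,-8,12.5],[30,8,12.5]],float)
p2,r2=fit(K,[(s,S2),(t,T2)]);print("knob fit",p2,r2.round(1))
Hm=np.array([[0,60,0],[0,-60,0]],float)
p3,r3=fit(Hm,[(s,np.array([[380.6,209],[344.6,226.6]])),(t,np.array([[273.2,202.6],[312.6,196.2]]))]);print("handle",p3,r3.round(1))
print("cams",[-c["R"].T@c["t"] for c in(s,t)])
E
```

```text
ster [587.33604646 273.9414027   93.5323833 ] 2.6554978947501997
ster [634.75224583  20.20875202  97.23046444] 0.23274267599846202
ster [850.51230958  58.78708728  95.18156044] 3.835088097675807
ster [801.90529243 314.74051954  93.85564403] 0.10328611213800239
fit [ 7.18526413e+02  1.67134742e+02 -6.56954289e-01  1.84477110e-01] [-0.3 -0.4 -0.4  0.5 -0.6  0.1  0.3  0.2 -0.7  0.   0.3  0.4 -0.8 -0.2
 -0.1 -0.3]
knob pred [684.12028294 160.71460349 133.84304571]  handle pred ends [550.23529298 196.76747386  77.34304571] [572.2471979   78.80359786  77.34304571]
knob fit [6.84044270e+02 1.61666027e+02 1.31173284e+02 1.83501738e-01] [ 0.1 -0.7 -1.4 -0.1 -0.9  0.7 -0.   0.3 -0.6  1.2 -0.2 -0.7 -0.4 -0.7
 -1.1 -0.7]
handle [5.60106587e+02 1.37351031e+02 8.14270975e+01 1.81799035e-01] [-0.1 -0.2  0.1  0.1  0.5 -0.3 -0.4  0.2]
cams [array([1184.45857817, -224.40399092, 1062.362771  ]), array([ 360.52992706,   44.22545669, 1418.98711139])]
```

Fits agree. The steriliser is at (718.5, 167), yaw 0.184. The knob is at (684, 161), z≈134, and the handle at (561, 138), z≈78–81. The tray is at (549, −348), yaw 0.274. Next is a helper that converts world targets into tool-frame moves.

```bash
cat > go.py <<'E'
import sys,numpy as np
from rig import ctrl
from scipy.spatial.transform import Rotation as Rn
# usage: go.py x y z yaw  -> tool-frame delta (tool down, tool x at yaw)
st=ctrl.sense();q=st["ee_rot"];R=Rn.from_quat([q[1],q[2],q[3],q[0]])
M=R.as_matrix();yaw=np.arctan2(M[1,0],M[0,0])
print("t",round(st["time_s"],2),"pos",st["eef_pos"].round(1),"yaw",yaw.round(3),"F",st["force"].round(1),"T",st["wrist_torque"].round(2),"g",round(st["grip_width"],3),"j",st["joints"].round(2))
if len(sys.argv)>4:
    x,y,z,w=map(float,sys.argv[1:5])
    d=M.T@(np.array([x,y,z])-st["eef_pos"])/10
    T=np.array([[np.cos(w),np.sin(w),0],[np.sin(w),-np.cos(w),0],[0,0,-1]])
    print("shift cm",d.round(2),"rotvec",Rn.from_matrix(M.T@T).as_rotvec().round(3),"rows",round(np.linalg.norm(d)/4.17,1))
E
python3 go.py 684 161 200 -2.957
```

```text
t 0.1 pos [ 159.5 -499.9  230.8] yaw 0.309 F [-0.4  0.4  0.2] T [ 0.04 -0.04  0.03] g 1.003 j [-1.49  0.31  1.5   0.    1.33 -0.22]
shift cm [ 70.05 -47.03   3.15] rotvec [ 0.000e+00 -2.000e-03 -3.017e+00] rows 20.2
```

Emit:
move_arm(series=[[0,0,-0.12,2.8,-1.9,0,0.7],[0,0,-0.24,5.6,-3.8,0,0.7],[0,0,-0.36,8.4,-5.7,0,0.7],[0,0,-0.48,11.2,-7.6,0,0.7],[0,0,-0.6,14,-9.5,0,0.7]])

```text
time_s: 0.52
eef_pos: [264.6, -365.4, 230.7]
ee_rot: [-0.001, 0.897, 0.441, 0.0]
force: [0.5, -0.5, 0.5]
grip_width: 0.698
```

```bash
python3 go.py 684 161 200 -2.957
```

```text
t 0.52 pos [ 264.6 -365.4  230.7] yaw 0.914 F [ 0.5 -0.5  0.5] T [-0.11 -0.1   0.02] g 0.698 j [-1.2   0.15  1.71  0.    1.29 -0.55]
shift cm [67.29  1.1   3.15] rotvec [ 1.000e-03 -2.000e-03 -2.412e+00] rows 16.2
```

Emit:
move_arm(series=[[0,0,-0.12,3.4,0,0,0.7],[0,0,-0.24,6.8,0.1,0,0.7],[0,0,-0.36,10.2,0.1,0,0.7],[0,0,-0.48,13.6,0.2,0,0.7],[0,0,-0.6,17,0.3,0,0.7]])

```text
time_s: 0.93
eef_pos: [371.4, -230.9, 230.8]
ee_rot: [-0.001, 0.725, 0.689, 0.001]
force: [-0.5, -0.5, -1.2]
grip_width: 0.703
```

Emit:
move_arm(series=[[0,0,-0.12,2.8,2.0,0,0.7],[0,0,-0.24,5.6,3.9,0,0.7],[0,0,-0.36,8.4,5.9,0,0.7],[0,0,-0.48,11.2,7.8,0,0.7],[0,0,-0.6,14,9.8,0,0.7]])

```text
time_s: 1.35
eef_pos: [477.0, -94.4, 230.8]
ee_rot: [-0.001, 0.486, 0.874, 0.001]
force: [-0.5, -0.3, -0.1]
grip_width: 0.697
```

```bash
python3 go.py 684 161 200 -2.957
```

```text
t 1.35 pos [477.  -94.4 230.8] yaw 2.126 F [-0.5 -0.3 -0.1] T [-0.04 -0.   -0.01] g 0.697 j [-0.44  0.23  1.61  0.    1.3  -0.99]
shift cm [10.78 31.05  3.12] rotvec [ 0.002 -0.002 -1.2  ] rows 7.9
```

Emit:
move_arm(series=[[0,0,-0.12,1.1,3.1,0,0.7],[0,0,-0.24,2.2,6.2,0,0.7],[0,0,-0.36,3.3,9.3,0,0.7],[0,0,-0.48,4.3,12.4,0,0.7],[0,0,-0.6,5.4,15.5,0,0.7]])

```text
time_s: 1.77
eef_pos: [580.9, 34.7, 230.6]
ee_rot: [-0.001, 0.203, 0.979, 0.001]
force: [-0.2, -0.7, -0.4]
grip_width: 0.699
```

```bash
python3 go.py 684 161 200 -2.957
```

```text
t 1.77 pos [580.9  34.7 230.6] yaw 2.732 F [-0.2 -0.7 -0.4] T [-0.1  -0.01 -0.02] g 0.699 j [-0.14  0.44  1.32  0.    1.39 -1.3 ]
shift cm [-4.44 15.68  3.07] rotvec [ 0.002 -0.002 -0.594] rows 4.0
```

Emit:
move_arm(series=[[0,0,-0.12,-0.9,3.2,0.6,0.7],[0,0,-0.24,-1.8,6.4,1.2,0.7],[0,0,-0.36,-2.7,9.6,1.8,0.7],[0,0,-0.48,-3.6,12.8,2.4,0.7],[0,0,-0.594,-4.4,15.7,3.1,0.7]])

```text
time_s: 2.18
eef_pos: [684.4, 163.1, 198.9]
ee_rot: [-0.001, -0.095, 0.995, 0.001]
force: [-0.3, -1.2, 0.2]
grip_width: 0.701
```

```bash
python3 go.py 684 161 126 -2.957; python3 - <<'E'
from rig import capture
from h import *
for n in("scene","top"):
    c=capture(n)
    crop(c,n+"1",*((330,150,130,120,5) if n=="scene" else (230,100,130,110,5)))
    g=(684,161,200) 
    print(proj(c,g))
E
```

```text
t 2.18 pos [684.4 163.1 198.9] yaw -2.951 F [-0.3 -1.2  0.2] T [-0.05 -0.05  0.05] g 0.701 j [ 0.07  0.75  0.89  0.    1.5  -1.69]
shift cm [ 0.07 -0.21  7.29] rotvec [ 0.002 -0.002  0.006] rows 1.7
[[396.57688374 225.03079634]]
[[283.59961034 150.05814676]]
```

View pics/scene1.png

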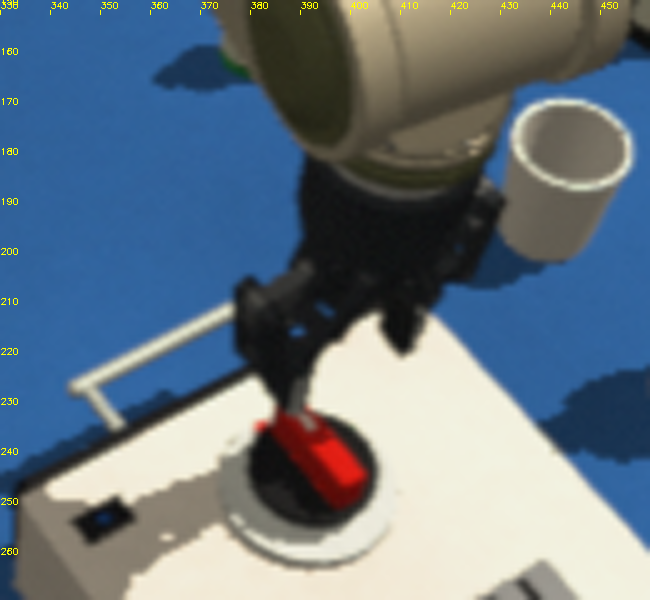

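View pics/top1.png

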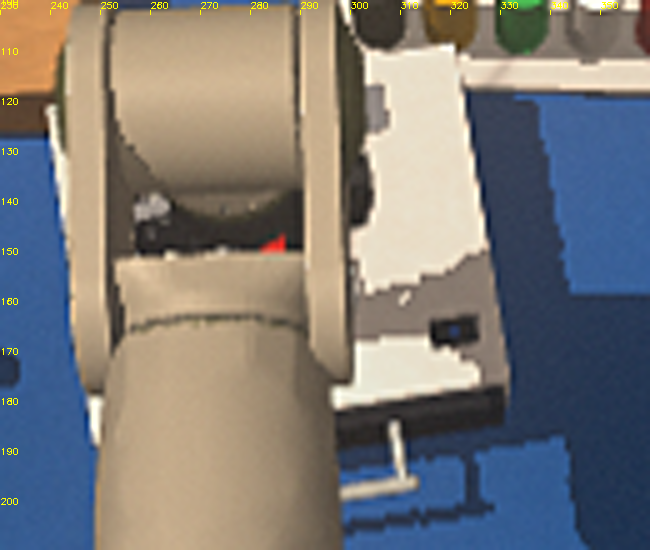

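The scene crop shows the fingertips at about (388,228) and (411,220), straddling the bar's line as intended. Descending now.

Emit:
move_arm(series=[[0,0,0.006,0.1,-0.2,2.5,0.6],[0,0,0.006,0.1,-0.2,5,0.6],[0,0,0.006,0.1,-0.2,7,0.6],[0,0,0.006,0.1,-0.2,7.2,0.6],[0,0,0.006,0.1,-0.2,7.2,0.6]])

```text
time_s: 2.7
eef_pos: [682.6, 162.2, 123.3]
ee_rot: [-0.004, -0.092, 0.996, 0.001]
force: [0.8, 0.6, 0.8]
grip_width: 0.595
```

```bash
python3 go.py 684 161 126 -2.957
```

```text
t 2.7 pos [682.6 162.2 123.3] yaw -2.957 F [0.8 0.6 0.8] T [ 0.03 -0.01 -0.02] g 0.595 j [ 0.07  0.8   1.    0.    1.35 -1.69]
shift cm [-0.11 -0.14 -0.27] rotvec [ 0.004 -0.007 -0.   ] rows 0.1
```

Emit:
move_arm(series=[[0,0,0,-0.1,-0.1,-0.2,0.3],[0,0,0,-0.1,-0.1,-0.2,0.1],[0,0,0,-0.1,-0.1,-0.2,0.0],[0,0,0,-0.1,-0.1,-0.2,0.0],[0,0,0,-0.1,-0.1,-0.2,0.0]], grip_force=50)

```text
time_s: 3.12
eef_pos: [684.4, 161.3, 126.8]
ee_rot: [-0.002, -0.092, 0.996, 0.001]
force: [-0.0, -0.1, 4.4]
grip_width: 0.176
```

```bash
python3 go.py 684 161 114 -2.957
```

```text
t 3.12 pos [684.4 161.3 126.8] yaw -2.957 F [-0.  -0.1  4.4] T [-0.07 -0.18 -0.03] g 0.176 j [ 0.06  0.8   0.99  0.    1.36 -1.69]
shift cm [ 0.04 -0.03  1.28] rotvec [ 0.003 -0.005 -0.   ] rows 0.3
```

Emit:
move_arm(series=[[0,0,0,0,0,0.4,0],[0,0,0,0,0,0.8,0],[0,0,0,0,0,1.1,0],[0,0,0,0,0,1.1,0]])

```text
time_s: 3.45
eef_pos: [684.5, 161.3, 117.5]
ee_rot: [-0.002, -0.092, 0.996, 0.001]
force: [-3.3, -1.1, 9.6]
grip_width: 0.173
```

```bash
python3 go.py 684 161 114 -2.957
```

```text
t 3.45 pos [684.5 161.3 117.5] yaw -2.957 F [-3.3 -1.1  9.6] T [-0.19  0.68 -0.01] g 0.173 j [ 0.06  0.81  1.    0.    1.34 -1.69]
shift cm [ 0.05 -0.03  0.35] rotvec [ 0.003 -0.003 -0.   ] rows 0.1
```

Emit:
move_arm(series=[[0,0,0.1,0,0,0.2,0],[0,0,0.2,0,0,0.2,0],[0,0,0.3,0,0,0.2,0],[0,0,0.4,0,0,0.2,0],[0,0,0.5,0,0,0.2,0]])

```text
time_s: 3.87
eef_pos: [684.5, 160.9, 117.2]
ee_rot: [-0.002, 0.159, 0.987, 0.0]
force: [-4.6, -3.0, 10.5]
grip_width: 0.176
```

```bash
python3 go.py 684.4 161.3 116 2.126
```

```text
t 3.87 pos [684.5 160.9 117.2] yaw 2.821 F [-4.6 -3.  10.5] T [-0.51  0.89  0.07] g 0.176 j [ 0.06  0.81  1.    0.    1.33 -1.19]
shift cm [0.02 0.03 0.12] rotvec [-0.001 -0.003  0.695] rows 0.0
```

Turning freely at about 0.07 N·m. Continuing to the stop, then releasing the pressure.

Emit:
move_arm(series=[[0,0,0.12,0,0,0.1,0],[0,0,0.24,0,0,0.1,0],[0,0,0.36,0,0,0.1,0],[0,0,0.48,0,0,0.1,0],[0,0,0.6,0,0,0.1,0]])

```text
time_s: 4.28
eef_pos: [684.2, 160.5, 117.5]
ee_rot: [-0.002, 0.447, 0.895, -0.001]
force: [-5.9, -2.9, 8.6]
grip_width: 0.177
```

```bash
python3 go.py 684.4 161.3 126.8 2.126
```

```text
t 4.28 pos [684.2 160.5 117.5] yaw 2.215 F [-5.9 -2.9  8.6] T [-0.52  1.05  0.02] g 0.177 j [ 0.06  0.81  1.    0.    1.34 -0.58]
shift cm [ 0.05  0.07 -0.93] rotvec [-0.003 -0.002  0.089] rows 0.2
```

Emit:
move_arm(series=[[0,0,0.06,0,0.05,0.1,0],[0,0,0.11,0,0.05,0.1,0],[0,0,0.11,0,0.05,0.1,0]])

```text
time_s: 4.53
eef_pos: [684.1, 160.5, 117.8]
ee_rot: [-0.002, 0.496, 0.868, -0.002]
force: [-7.0, -2.9, 9.3]
grip_width: 0.176
```

```bash
python3 go.py 684.4 161.3 126.8 2.126
```

```text
t 4.53 pos [684.1 160.5 117.8] yaw 2.103 F [-7.  -2.9  9.3] T [-0.38  1.07  0.42] g 0.176 j [ 0.06  0.81  1.   -0.    1.34 -0.47]
shift cm [ 0.06  0.07 -0.9 ] rotvec [-0.004 -0.002 -0.023] rows 0.2
```

At the stop: 1.22 rad with reaction torque 0.42 N·m. Letting it rise, then opening.

Emit:
move_arm(series=[[0,0,0,0.05,0.05,-0.5,0],[0,0,0,0.05,0.05,-0.9,0],[0,0,0,0.05,0.05,-0.9,0.1],[0,0,0,0.05,0.05,-0.9,0.5],[0,0,0,0.05,0.05,-0.9,0.6]])

```text
time_s: 4.95
eef_pos: [684.3, 161.4, 126.5]
ee_rot: [-0.002, 0.496, 0.868, -0.001]
force: [0.2, 0.1, 0.2]
grip_width: 0.448
```

```bash
python3 go.py 561 138 195 1.755
```

```text
t 4.95 pos [684.3 161.4 126.5] yaw 2.103 F [0.2 0.1 0.2] T [ 0.01  0.03 -0.06] g 0.448 j [ 0.07  0.8   0.99 -0.    1.36 -0.47]
shift cm [  4.26 -11.84  -6.79] rotvec [-0.005 -0.001  0.348] rows 3.4
```

Emit:
move_arm(series=[[0,0,0,0,0,-3,0.6],[0,0,0,0,0,-6,0.6],[0,0,0.12,1.4,-4,-6.8,0.5],[0,0,0.24,2.8,-8,-6.8,0.4],[0,0,0.35,4.3,-11.8,-6.8,0.3]])

```text
time_s: 5.37
eef_pos: [561.1, 138.6, 195.0]
ee_rot: [-0.001, 0.642, 0.767, -0.001]
force: [0.6, 0.0, 0.1]
grip_width: 0.301
```

```bash
python3 go.py 561 138 62 1.755; python3 - <<'E'
from rig import capture
from h import *
for n in("scene","top"):
    c=capture(n)
    crop(c,n+"2",*((320,150,140,120,5) if n=="scene" else (230,100,130,120,5)))
E
```

```text
t 5.37 pos [561.1 138.6 195. ] yaw 1.747 F [0.6 0.  0.1] T [-0.04 -0.01 -0.02] g 0.301 j [ 0.04  0.46  1.38  0.    1.3  -0.14]
shift cm [-0.07  0.02 13.3 ] rotvec [-0.003 -0.001 -0.008] rows 3.2
```

View pics/scene2.png

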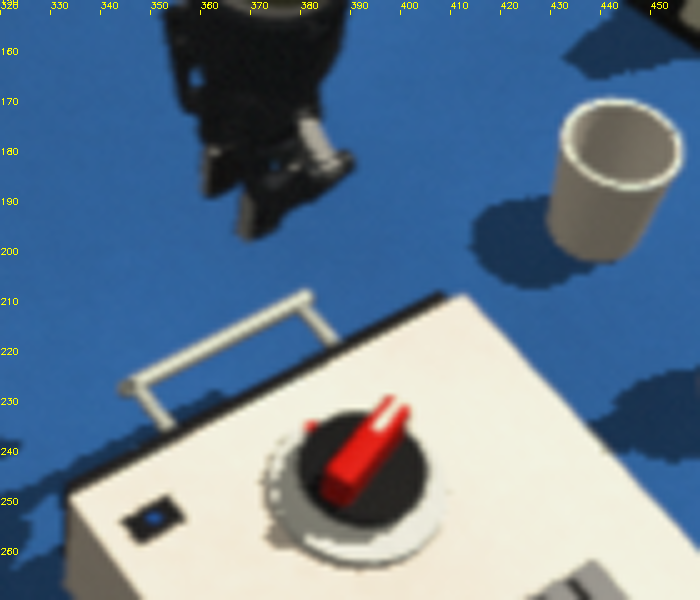

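View pics/top2.png

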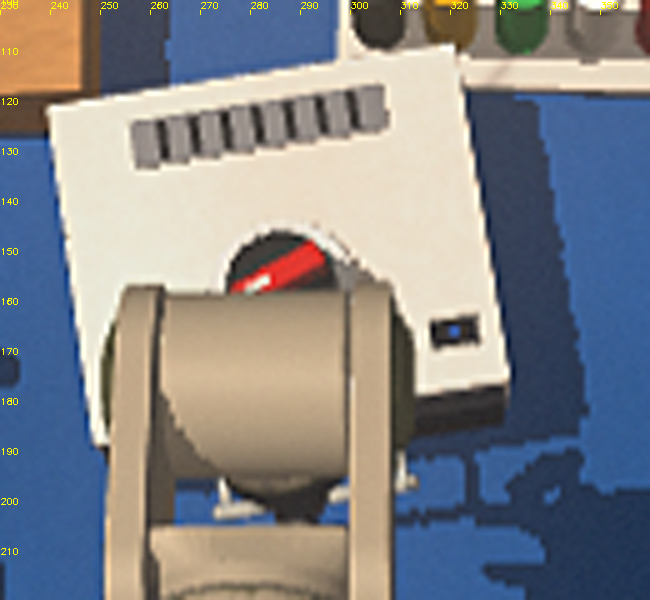

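The knob's pointer is at the green mark and it has sprung up; its disc sits at the same pixels as at the start. The gripper is above the handle. Descending onto the bar.

Emit:
move_arm(series=[[0,0,0,-0.1,0,3.5,0.3],[0,0,-0.008,-0.1,0,7,0.3],[0,0,-0.008,-0.1,0,9.5,0.3],[0,0,-0.008,-0.1,0,11.5,0.3],[0,0,-0.008,-0.1,0,13.2,0.3]])

```text
time_s: 5.88
eef_pos: [553.5, 138.1, 59.1]
ee_rot: [-0.006, 0.638, 0.77, -0.005]
force: [0.5, 0.0, 0.6]
grip_width: 0.3
```

Emit:
move_arm(series=[[0,0,0,0,0,0,0.3],[0,0,0,0,0,0,0],[0,0,0,0,0,0,0],[0,0,0,0,0,0,0],[0,0,0,0,0,0,0]])

```text
time_s: 6.3
eef_pos: [553.7, 138.3, 59.6]
ee_rot: [-0.006, 0.638, 0.77, -0.004]
force: [1.6, 2.0, -7.1]
grip_width: 0.097
```

```bash
python3 go.py 443 116 60 1.755
```

```text
t 6.3 pos [553.7 138.3  59.6] yaw 1.758 F [ 1.6  2.  -7.1] T [ 0.15 -0.31 -0.02] g 0.097 j [ 0.04  0.6   1.54  0.    1.01 -0.15]
shift cm [ -0.13 -11.29   0.12] rotvec [-0.014 -0.003  0.003] rows 2.7
```

Emit:
move_arm(series=[[0,0,0,0,-1.5,0,0],[0,0,0,0,-3,0,0],[0,0,0,0,-4.5,0,0],[0,0,0,0,-6,0,0],[0,0,0,0,-7,0,0]], grip_force=60)

```text
time_s: 6.72
eef_pos: [483.1, 125.0, 59.8]
ee_rot: [-0.006, 0.638, 0.77, -0.005]
force: [4.3, -0.3, -20.3]
grip_width: 0.089
```

```bash
python3 go.py 443 116 60 1.755; python3 - <<'E'
from rig import capture
from h import *
for n in("scene",):
    c=capture(n)
    crop(c,n+"3",*((300,130,160,140,5) if n=="scene" else (230,100,130,120,5)))
E
```

```text
t 6.72 pos [483.1 125.   59.8] yaw 1.758 F [  4.3  -0.3 -20.3] T [ 0.02 -0.53  0.  ] g 0.089 j [ 0.02  0.48  1.76  0.    0.92 -0.17]
shift cm [-0.13 -4.1   0.04] rotvec [-0.016 -0.003  0.003] rows 1.0
```

View pics/scene3.png

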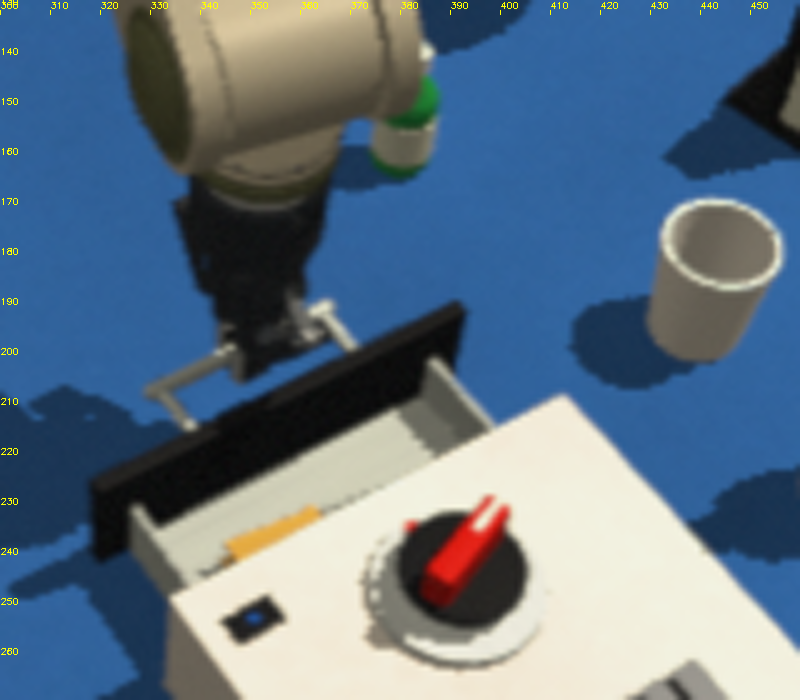

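The drawer is sliding open and the brass frame shows at about (352,235). Pulling on to the stop.

Emit:
move_arm(series=[[0,0,0,0,-1.5,0.1,0],[0,0,0,0,-3,0.1,0],[0,0,0,0,-4.2,0.1,0],[0,0,0,0,-5,0.1,0],[0,0,0,0,-5,0.1,0]], grip_force=40)

```text
time_s: 7.18
eef_pos: [441.3, 116.4, 61.9]
ee_rot: [0.001, 0.639, 0.77, 0.003]
force: [37.3, 13.8, -29.9]
grip_width: 0.092
```

```bash
python3 go.py 443 116 60 1.755
```

```text
t 7.18 pos [441.3 116.4  61.9] yaw 1.756 F [ 37.3  13.8 -29.9] T [ 2.31 -5.91  0.02] g 0.092 j [-0.    0.39  1.9   0.    0.85 -0.19]
shift cm [-0.08  0.16  0.19] rotvec [ 0.006 -0.002  0.001] rows 0.1
```

At the stop. Releasing and lifting.

Emit:
move_arm(series=[[0,0,0,0,0.1,0,0.1],[0,0,0,0,0.1,0,0.3],[0,0,0,0,0.1,0,0.3],[0,0,0,0,0.1,-2,0.3],[0,0,0,0,0.1,-5,0.3]])

```text
time_s: 7.6
eef_pos: [440.9, 116.4, 111.7]
ee_rot: [-0.0, 0.639, 0.769, 0.002]
force: [1.0, 0.2, 0.1]
grip_width: 0.3
```

```bash
python3 go.py 443 116 200 1.755
```

```text
t 7.6 pos [440.9 116.4 111.7] yaw 1.756 F [1.  0.2 0.1] T [-0.03  0.02  0.05] g 0.3 j [-0.    0.3   1.86  0.    0.98 -0.19]
shift cm [-0.05  0.22 -8.83] rotvec [ 0.003 -0.002  0.001] rows 2.1
```

Emit:
move_arm(series=[[0,0,0,0,0,-4,0.6],[0,0,0,-3,0,-7,0.8],[0,0,0,-7,0,-9,1],[0,0,0,-11,0,-9,1],[0,0,0,-15,0,-9,1]])

```text
time_s: 8.02
eef_pos: [469.0, -33.0, 204.0]
ee_rot: [0.002, 0.638, 0.77, 0.003]
force: [0.2, -0.5, -0.2]
grip_width: 0.981
```

Emit:
move_arm(series=[[0,0,0,-4,0,0,1],[0,0,0,-8,0,0,1]])

```text
time_s: 8.18
eef_pos: [484.0, -114.0, 205.7]
ee_rot: [0.003, 0.638, 0.77, 0.003]
force: [1.0, 0.4, 0.7]
grip_width: 1.0
```

```bash
python3 go.py; python3 - <<'E'
from rig import capture
from h import *
for n in("scene","top"):
    c=capture(n);pickle.dump(c,open(n+"4.pkl","wb"))
    crop(c,n+"4",*((300,170,120,100,6) if n=="scene" else (240,160,110,85,7)))
E
```

```text
t 8.18 pos [ 484.  -114.   205.7] yaw 1.757 F [1.  0.4 0.7] T [-0.02 -0.   -0.02] g 1.0 j [-0.47  0.27  1.63  0.    1.24 -0.66]
```

View pics/scene4.png

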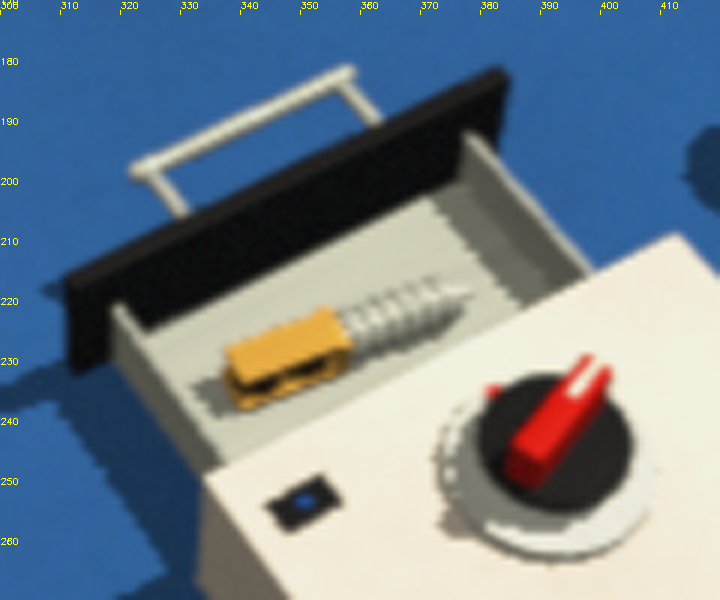

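View pics/top4.png

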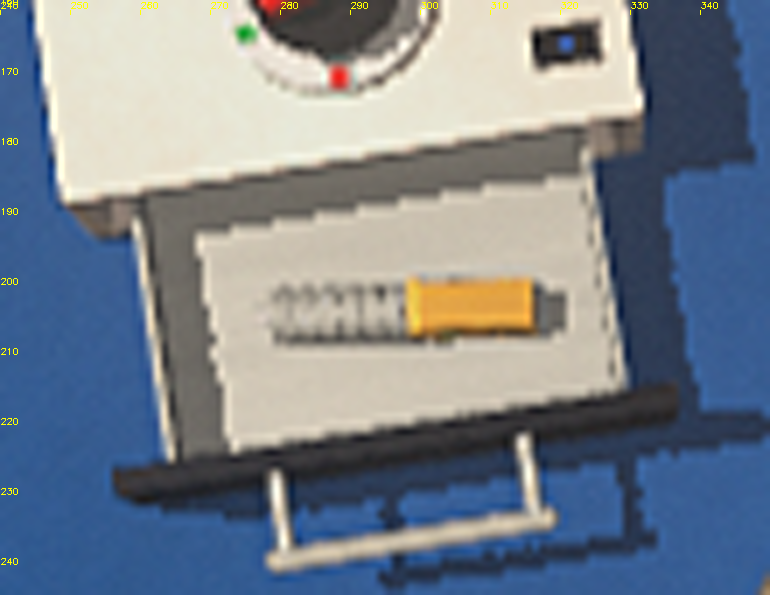

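The top crop shows the brass frame's top from about (298,199) to (316,207), with the tube pointing left (+y). In the scene crop its top face corners are at about (337,228), (355,221), (358,227) and (340,234).

```bash
python3 - <<'E'
from h import *
s=pickle.load(open("scene4.pkl","rb"));t=pickle.load(open("top4.pkl","rb"))
T=np.array([[298.1,199.3],[315.6,199.6],[315.6,206.7],[298.1,207.]]);S=np.array([[358,227],[339.6,233.8],[337.1,227.6],[354.6,220.9]])
# order: back tube, back coil, front coil, front tube
for a,b in zip(S,T): X,e=tri(s,a,t,b);print(X.round(1),e.round(1),"z48:",atz(s,a,48)[:2].round(1),atz(t,b,48)[:2].round(1))
# tube tip in both at z~35
print("tip",tri(s,(378.5,219),t,(278.5,203.5)), "tube axis z35 tail/tip top",atz(t,(278.5,204),35),atz(t,(318,204),35))
for n in [(1,0),]:
    H=tri(s,(357.8,181.5),t,(278.8,239.5)),tri(s,(322.3,197.8),t,(318.2,233.5));print("handle",H)
# check handle calibration bias vs TCP
E
```

```text
[565.4 123.   50.1] 0.5 z48: [564.  123.5] [565.8 123.3]
[566.4  67.3  46. ] 1.5 z48: [567.4  66. ] [566.4  68. ]
[544.1  67.6  46. ] 0.5 z48: [545.4  67.3] [543.8  67.3]
[541.3 122.6  48.2] 0.2 z48: [541.2 122.8] [541.3 122.5]
tip (array([553.17204793, 189.06120302,  40.57434338]), np.float64(7.5205109010422095)) tube axis z35 tail/tip top [550.86520925 186.06274932  35.        ] [554.39373396  60.17994775  35.        ]
handle ((array([435.15612241, 175.86647857,  83.28266333]), np.float64(0.09325496955820996)), (array([456.76017037,  56.03389251,  83.46000004]), np.float64(0.7103853317802832)))
```

The machine grip is at about (554, 112), with machine +x yaw ≈1.595 and its top at z≈47.5, which matches the text. Moving over it with the jaws partly open.

```bash
python3 go.py 554 112 130 1.595
```

```text
t 8.28 pos [ 484.4 -116.5  204.9] yaw 1.752 F [-0.6  0.5  0.4] T [0.05 0.03 0.01] g 0.999 j [-0.47  0.27  1.62  0.    1.24 -0.66]
shift cm [21.24 10.9   7.53] rotvec [0.008 0.002 0.157] rows 6.0
```

Emit:
move_arm(series=[[0,0,0.05,3.4,1.8,0,0.6],[0,0,0.1,6.8,3.5,0,0.6],[0,0,0.157,10.2,5.2,0,0.6],[0,0,0.157,13.6,7,1,0.6],[0,0,0.157,17,8.8,3,0.6]])

```text
time_s: 8.7
eef_pos: [541.3, 67.5, 178.5]
ee_rot: [0.005, 0.698, 0.716, 0.004]
force: [0.8, -0.1, -0.0]
grip_width: 0.598
```

```bash
python3 go.py 554 112 110 1.595
```

```text
t 8.7 pos [541.3  67.5 178.5] yaw 1.595 F [ 0.8 -0.1 -0. ] T [ 0.04 -0.   -0.04] g 0.598 j [-0.09  0.4   1.52 -0.    1.21 -0.11]
shift cm [4.42 1.29 6.86] rotvec [0.014 0.002 0.   ] rows 2.0
```

Emit:
move_arm(series=[[0.014,0,0,2.2,0.7,2.5,0.6],[0.014,0,0,4.4,1.3,5,0.6],[0.014,0,0,4.4,1.3,6.9,0.6],[0.014,0,0,4.4,1.3,6.9,0.6]])

```text
time_s: 9.03
eef_pos: [552.1, 113.4, 106.7]
ee_rot: [-0.002, 0.698, 0.717, -0.003]
force: [-1.1, -0.2, -0.6]
grip_width: 0.605
```

```bash
python3 go.py 554 112 25 1.595; python3 - <<'E'
from rig import capture
from h import *
for n in("scene","top"):
    c=capture(n)
    crop(c,n+"5",*((300,150,120,100,6) if n=="scene" else (240,160,110,85,7)))
    print(proj(c,(554,112,110)))
E
```

```text
t 9.03 pos [552.1 113.4 106.7] yaw 1.598 F [-1.1 -0.2 -0.6] T [-0.01  0.03 -0.06] g 0.605 j [-0.    0.52  1.53 -0.    1.09 -0.03]
shift cm [-0.13  0.24  8.16] rotvec [-0.007  0.002  0.003] rows 2.0
[[354.30103824 212.37022484]]
[[300.64077889 200.19613694]]
```

View pics/scene5.png

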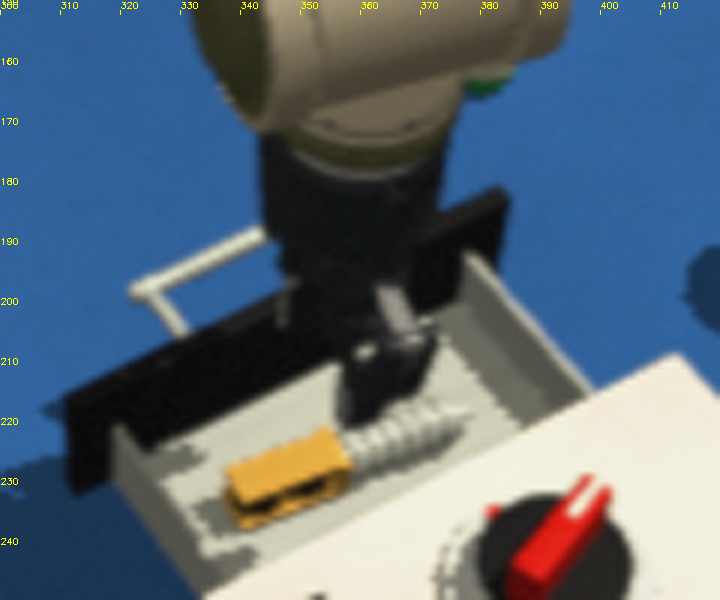

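The fingers are over the frame/tube joint as planned. Descending.

Emit:
move_arm(series=[[-0.006,0,0,-0.1,0.2,2,0.6],[-0.006,0,0,-0.1,0.2,4,0.6],[-0.006,0,0,-0.1,0.2,5.5,0.6],[-0.006,0,0,-0.1,0.2,6.5,0.6],[-0.006,0,0,-0.1,0.2,7,0.6]])

```text
time_s: 9.55
eef_pos: [556.4, 110.3, 41.1]
ee_rot: [0.003, 0.699, 0.715, 0.002]
force: [-0.0, -0.2, 0.3]
grip_width: 0.599
```

```bash
python3 go.py 554 112 25 1.595
```

```text
t 9.55 pos [556.4 110.3  41.1] yaw 1.595 F [-0.  -0.2  0.3] T [-0.09 -0.02  0.02] g 0.599 j [-0.01  0.62  1.58 -0.    0.94 -0.03]
shift cm [ 0.18 -0.25  1.6 ] rotvec [ 0.007  0.002 -0.   ] rows 0.4
```

Emit:
move_arm(series=[[0.004,0,0,0.2,-0.25,0.6,0.6],[0.004,0,0,0.2,-0.25,1.2,0.6],[0.004,0,0,0.2,-0.25,1.5,0.6],[0.004,0,0,0.2,-0.25,1.5,0.6]])

```text
time_s: 9.88
eef_pos: [554.3, 112.2, 26.2]
ee_rot: [0.002, 0.699, 0.716, 0.001]
force: [3.1, 0.6, -3.9]
grip_width: 0.603
```

```bash
python3 go.py 554 112 25 1.595
```

```text
t 9.88 pos [554.3 112.2  26.2] yaw 1.595 F [ 3.1  0.6 -3.9] T [ 0.02 -0.31  0.26] g 0.603 j [-0.01  0.64  1.59 -0.    0.91 -0.03]
shift cm [-0.02 -0.03  0.12] rotvec [ 0.003  0.002 -0.   ] rows 0.0
```

Emit:
move_arm(series=[[0,0,0,0,0,0,0.4],[0,0,0,0,0,0,0.2],[0,0,0,0,0,0,0.1],[0,0,0,0,0,0,0.1],[0,0,0,0,0,0,0.1]], grip_force=35)

```text
time_s: 10.3
eef_pos: [554.3, 112.2, 26.5]
ee_rot: [0.002, 0.699, 0.716, 0.001]
force: [-2.3, -0.3, 5.6]
grip_width: 0.3
```

```bash
python3 go.py 554 112 25 1.595
```

```text
t 10.3 pos [554.3 112.2  26.5] yaw 1.595 F [-2.3 -0.3  5.6] T [0.07 0.49 0.06] g 0.3 j [-0.01  0.64  1.59 -0.    0.91 -0.03]
shift cm [-0.02 -0.03  0.15] rotvec [ 0.004  0.002 -0.   ] rows 0.0
```

Gripped at 25.5 mm wide. Lifting.

Emit:
move_arm(series=[[0,0,0,0,0,-0.5,0.1],[0,0,0,0,0,-2,0.1],[0,0,0,0,0,-4,0.1],[0,0,0,0,0,-6.5,0.1],[0,0,0,0,0,-9,0.1]])

```text
time_s: 10.72
eef_pos: [553.6, 112.4, 117.2]
ee_rot: [0.002, 0.699, 0.716, 0.0]
force: [0.6, 0.2, -2.0]
grip_width: 0.297
```

Emit:
move_arm(series=[[0,0,0,0,0,-2,0.1],[0,0,0,0,0,-4,0.1],[0,0,0,0,0,-6,0.1],[0,0,0,0,0,-7,0.1],[0,0,0,0,0,-7,0.1]])

```text
time_s: 11.13
eef_pos: [554.2, 112.5, 189.2]
ee_rot: [0.003, 0.699, 0.716, 0.002]
force: [-0.3, 0.4, -1.9]
grip_width: 0.295
```

```bash
python3 go.py 554 112 200 1.595; python3 - <<'E'
from rig import capture
from h import *
for n in("scene",):
    c=capture(n)
    crop(c,n+"6",300,130,120,100,6)
E
```

```text
t 11.13 pos [554.2 112.5 189.2] yaw 1.595 F [-0.3  0.4 -1.9] T [-0.02 -0.05 -0.03] g 0.295 j [-0.01  0.43  1.44 -0.    1.26 -0.03]
shift cm [-0.05 -0.02 -1.08] rotvec [ 0.006  0.002 -0.   ] rows 0.3
```

View pics/scene6.png

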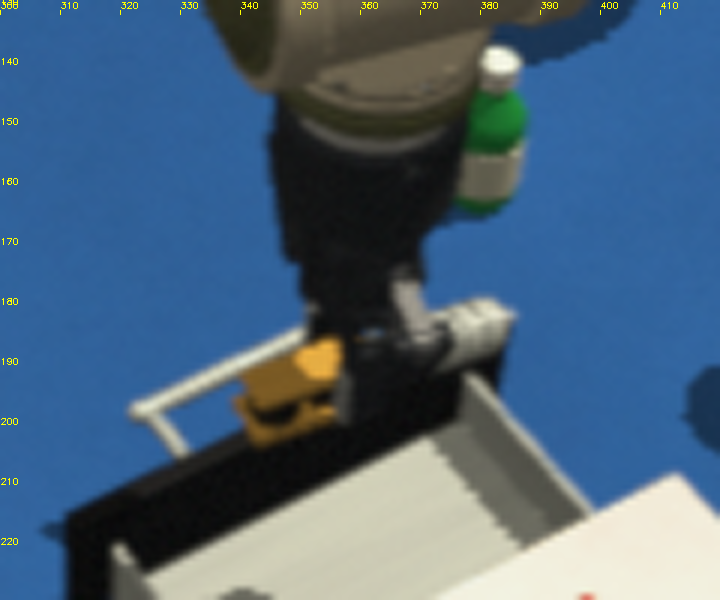

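Machine held level. Heading to the tray's clear part. I'm also checking the jar's spot.

```bash
python3 - <<'E'
from h import *
s=pickle.load(open("scene4.pkl","rb"));t=pickle.load(open("top0.pkl","rb"))
X,e=tri(s,(217.3,255.5),t,(421.8,217.3));print(X,e)
d=X[:2]-[548.7,-348];c,s_=np.cos(.274),np.sin(.274);print("in tray",c*d[0]+s_*d[1],-s_*d[0]+c*d[1])
E
python3 go.py 561.7 -394.2 190 1.845
```

```text
[ 519.27351517 -268.75908209   48.81816269] 1.6505526986523908
in tray -6.88741265330297 84.24728261042351
t 11.18 pos [553.6 112.4 187.4] yaw 1.595 F [-0.2 -0.3 -2.1] T [-0.03 -0.   -0.02] g 0.296 j [-0.01  0.43  1.44 -0.    1.26 -0.03]
shift cm [-50.67  -0.4   -0.16] rotvec [ 0.003  0.002 -0.25 ] rows 12.2
```

Emit:
move_arm(series=[[0,0,-0.05,-2,0,0,0.1],[0,0,-0.1,-5,0,0,0.1],[0,0,-0.15,-8,0,0,0.1],[0,0,-0.2,-11,0,0,0.1],[0,0,-0.25,-14,0,0,0.1]])

```text
time_s: 11.6
eef_pos: [556.2, -28.7, 185.8]
ee_rot: [0.001, 0.603, 0.798, -0.0]
force: [1.1, 1.3, -2.0]
grip_width: 0.299
```

```bash
python3 go.py 561.7 -394.2 190 1.845
```

```text
t 11.6 pos [556.2 -28.7 185.8] yaw 1.847 F [ 1.1  1.3 -2. ] T [-0.02 -0.02 -0.03] g 0.299 j [-0.26  0.42  1.47 -0.    1.25 -0.54]
shift cm [-35.31  -9.45  -0.38] rotvec [0.    0.001 0.002] rows 8.8
```

Emit:
move_arm(series=[[0,0,0,-3.3,-0.9,0,0.1],[0,0,0,-6.6,-1.8,0,0.1],[0,0,0,-9.9,-2.7,0,0.1],[0,0,0,-13.2,-3.5,0,0.1],[0,0,0,-16.5,-4.4,0,0.1]])

```text
time_s: 12.02
eef_pos: [558.2, -200.8, 184.0]
ee_rot: [-0.001, 0.603, 0.798, -0.0]
force: [-0.0, 0.5, -1.6]
grip_width: 0.297
```

Emit:
move_arm(series=[[0,0,0,-3.3,-0.9,0,0.1],[0,0,0,-6.6,-1.8,0,0.1],[0,0,0,-9.9,-2.7,0,0.1],[0,0,0,-13.2,-3.5,0,0.1],[0,0,0,-15.5,-4.2,0,0.1]])

```text
time_s: 12.43
eef_pos: [559.2, -364.0, 181.4]
ee_rot: [-0.002, 0.604, 0.797, -0.0]
force: [0.7, 0.8, -1.4]
grip_width: 0.3
```

```bash
python3 go.py 561.7 -394.2 60 1.845
```

```text
t 12.43 pos [ 559.2 -364.   181.4] yaw 1.846 F [ 0.7  0.8 -1.4] T [ 0.05 -0.01 -0.05] g 0.3 j [-0.75  0.67  1.07 -0.    1.4  -1.03]
shift cm [-3.02 -0.54 12.14] rotvec [-0.003 -0.003  0.001] rows 3.0
```

Emit:
move_arm(series=[[-0.003,-0.003,0,-1.5,-0.3,2,0.1],[-0.003,-0.003,0,-3,-0.5,4.5,0.1],[-0.003,-0.003,0,-3,-0.5,7,0.1],[-0.003,-0.003,0,-3,-0.5,9.5,0.1],[-0.003,-0.003,0,-3,-0.5,11,0.1]])

```text
time_s: 12.85
eef_pos: [560.4, -392.8, 65.8]
ee_rot: [-0.004, 0.604, 0.797, 0.0]
force: [-0.3, 0.5, -2.1]
grip_width: 0.3
```

Emit:
move_arm(series=[[0,0,0,0,0,0.2,0.1],[0,0,0,0,0,0.2,0.1]])

```text
time_s: 13.02
eef_pos: [559.1, -391.7, 60.4]
ee_rot: [-0.007, 0.604, 0.797, 0.001]
force: [-0.4, -0.5, -1.7]
grip_width: 0.301
```

```bash
python3 go.py 561.7 -394.2 20 1.845;  python3 - <<'E'
from rig import capture
from h import *
for n in("scene","top"):
    c=capture(n)
    crop(c,n+"7",*((120,190,140,130,5) if n=="scene" else (390,150,130,100,6)))
E
```

```text
t 13.02 pos [ 559.1 -391.7   60.4] yaw 1.845 F [-0.4 -0.5 -1.7] T [-0.06 -0.02 -0.05] g 0.301 j [-0.78  0.82  1.13 -0.    1.2  -1.06]
shift cm [-0.35  0.21  4.04] rotvec [-0.007 -0.011 -0.   ] rows 1.0
```

View pics/scene7.png

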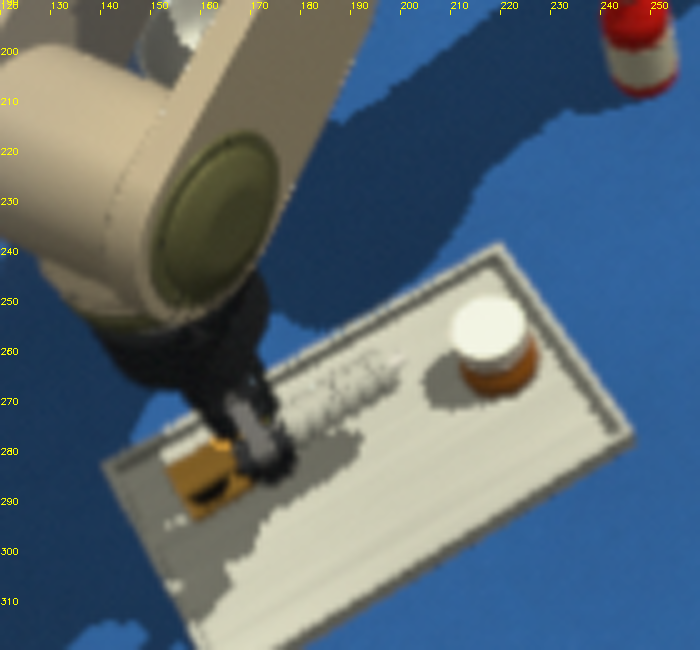

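View pics/top7.png

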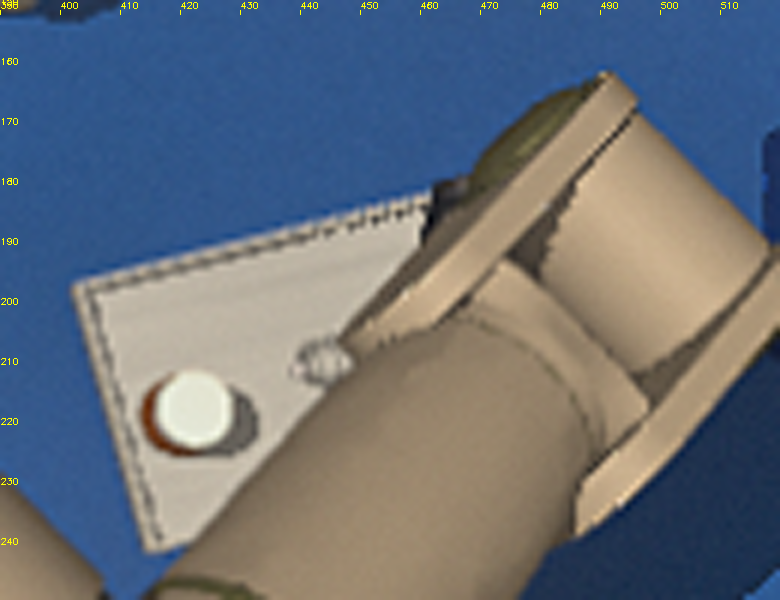

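The machine hangs over the clear part, parallel to the tray and well short of the jar. Lowering slowly.

Emit:
move_arm(series=[[-0.007,-0.011,0,-0.3,0.2,1,0.1],[-0.007,-0.011,0,-0.3,0.2,2,0.1],[-0.007,-0.011,0,-0.3,0.2,3,0.1],[-0.007,-0.011,0,-0.3,0.2,3.8,0.1],[-0.007,-0.011,0,-0.3,0.2,4.0,0.1]])

```text
time_s: 13.53
eef_pos: [562.4, -394.5, 22.1]
ee_rot: [0.002, 0.604, 0.797, 0.0]
force: [0.1, -0.3, -2.7]
grip_width: 0.301
```

```bash
python3 go.py 561.7 -394.2 9 1.845
```

```text
t 13.53 pos [ 562.4 -394.5   22.1] yaw 1.845 F [ 0.1 -0.3 -2.7] T [ 0.01 -0.02 -0.01] g 0.301 j [-0.78  0.87  1.15  0.    1.12 -1.06]
shift cm [ 0.05 -0.06  1.31] rotvec [0.002 0.003 0.   ] rows 0.3
```

Emit:
move_arm(series=[[0,0,0,0,0,0.3,0.1],[0,0,0,0,0,0.6,0.1],[0,0,0,0,0,0.9,0.1],[0,0,0,0,0,1.0,0.1],[0,0,0,0,0,1.0,0.1]])

```text
time_s: 13.95
eef_pos: [562.4, -394.5, 12.0]
ee_rot: [0.002, 0.604, 0.797, 0.0]
force: [-0.1, -0.1, -1.1]
grip_width: 0.297
```

```bash
python3 go.py 561.7 -394.2 8.4 1.845
```

```text
t 13.95 pos [ 562.4 -394.5   12. ] yaw 1.845 F [-0.1 -0.1 -1.1] T [-0.01 -0.02  0.01] g 0.297 j [-0.78  0.88  1.16  0.    1.1  -1.06]
shift cm [ 0.04 -0.06  0.36] rotvec [0.002 0.002 0.   ] rows 0.1
```

Emit:
move_arm(series=[[0,0,0,0,0,0.1,0.1],[0,0,0,0,0,0.2,0.1],[0,0,0,0,0,0.3,0.1],[0,0,0,0,0,0.3,0.1]])

```text
time_s: 14.28
eef_pos: [562.4, -394.4, 8.8]
ee_rot: [0.001, 0.604, 0.797, 0.0]
force: [-1.0, 0.2, -2.3]
grip_width: 0.296
```

```bash
python3 go.py 561.7 -394.2 8.4 1.845
```

```text
t 14.28 pos [ 562.4 -394.4    8.8] yaw 1.845 F [-1.   0.2 -2.3] T [-0.03  0.01 -0.01] g 0.296 j [-0.78  0.89  1.16  0.    1.1  -1.06]
shift cm [ 0.04 -0.06  0.04] rotvec [0.002 0.002 0.   ] rows 0.0
```

Emit:
move_arm(series=[[0,0,0,0,0,0.05,0.1],[0,0,0,0,0,0.1,0.1],[0,0,0,0,0,0.15,0.1]])

```text
time_s: 14.53
eef_pos: [562.4, -394.5, 8.6]
ee_rot: [0.002, 0.604, 0.797, -0.0]
force: [-4.4, 3.6, 10.2]
grip_width: 0.3
```

```bash
python3 go.py 561.7 -394.2 8.4 1.845
```

```text
t 14.53 pos [ 562.4 -394.5    8.6] yaw 1.845 F [-4.4  3.6 10.2] T [ 0.61  0.79 -0.  ] g 0.3 j [-0.78  0.89  1.16  0.    1.1  -1.06]
shift cm [ 0.05 -0.06  0.02] rotvec [0.002 0.003 0.   ] rows 0.0
```

The machine is on the tray floor, with contact force 10 N. Releasing.

Emit:
move_arm(series=[[0,0,0,0,0,-0.05,0.35],[0,0,0,0,0,-0.05,0.6],[0,0,0,0,0,-0.05,0.6],[0,0,0,0,0,-0.05,0.6],[0,0,0,0,0,-1.5,0.6]])

```text
time_s: 14.95
eef_pos: [561.2, -393.4, 21.1]
ee_rot: [-0.001, 0.604, 0.797, 0.0]
force: [-0.6, 0.2, -0.6]
grip_width: 0.604
```

Emit:
move_arm(series=[[0,0,0,0,0,-2,0.6],[0,0,0,0,0,-5,0.6],[0,0,0,0,0,-9,0.6],[0,0,0,0,0,-13,0.6],[0,0,0,2,0,-17,0.6]])

```text
time_s: 15.37
eef_pos: [556.1, -377.6, 191.5]
ee_rot: [0.0, 0.605, 0.797, -0.0]
force: [-0.7, -0.4, -0.4]
grip_width: 0.597
```

```bash
python3 go.py 445 116 200 1.755
```

```text
t 15.37 pos [ 556.1 -377.6  191.5] yaw 1.843 F [-0.7 -0.4 -0.4] T [ 0.02  0.05 -0.  ] g 0.597 j [-0.77  0.68  1.04 -0.    1.42 -1.04]
shift cm [50.53  2.57 -0.87] rotvec [0.    0.    0.088] rows 12.1
```

Emit:
move_arm(series=[[0,0,0.02,3.4,0.2,0,0.6],[0,0,0.04,6.8,0.4,0,0.6],[0,0,0.06,10.2,0.6,0,0.5],[0,0,0.08,13.6,0.8,0,0.4],[0,0,0.088,17,0.9,0,0.3]])

```text
time_s: 15.78
eef_pos: [518.5, -209.9, 192.6]
ee_rot: [0.001, 0.639, 0.769, 0.0]
force: [0.8, 0.8, 0.2]
grip_width: 0.308
```

Emit:
move_arm(series=[[0,0,0,3.4,-0.1,0,0.3],[0,0,0,6.8,-0.2,0,0.3],[0,0,0,9,-0.4,0,0.3]])

```text
time_s: 16.03
eef_pos: [497.5, -119.4, 193.7]
ee_rot: [0.001, 0.639, 0.769, 0.0]
force: [0.5, 0.3, 0.1]
grip_width: 0.301
```

```bash
python3 go.py 445 116 150 1.755; python3 - <<'E'
from rig import capture
from h import *
for n in("scene","top"):
    c=capture(n);pickle.dump(c,open(n+"8.pkl","wb"))
    crop(c,n+"8",*((120,225,130,100,6) if n=="scene" else (390,165,110,85,7)))
    crop(c,n+"8h",*((300,170,120,100,6) if n=="scene" else (240,160,110,85,7)))
E
```

```text
t 16.03 pos [ 497.5 -119.4  193.7] yaw 1.755 F [0.5 0.3 0.1] T [ 0.05  0.02 -0.02] g 0.301 j [-0.47  0.31  1.6   0.    1.23 -0.65]
shift cm [24.11 -0.85  4.33] rotvec [0.002 0.002 0.   ] rows 5.9
```

View pics/scene8.png

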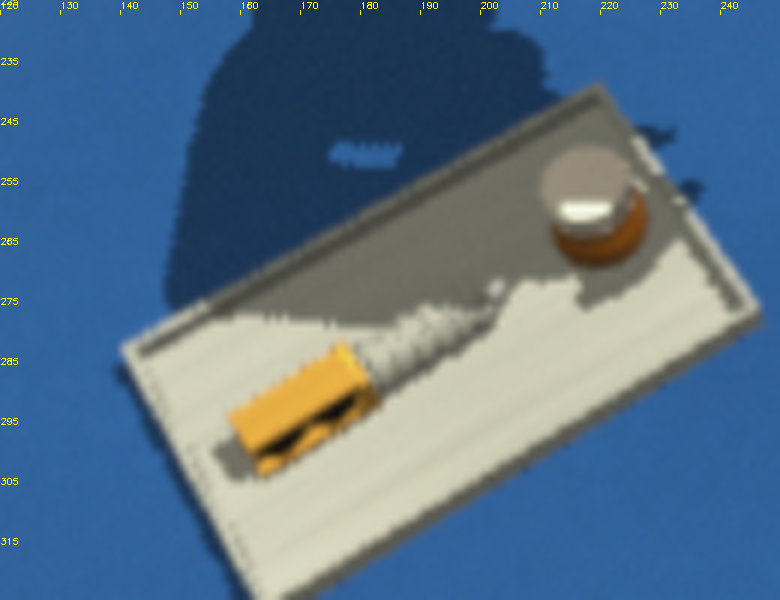

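View pics/top8.png

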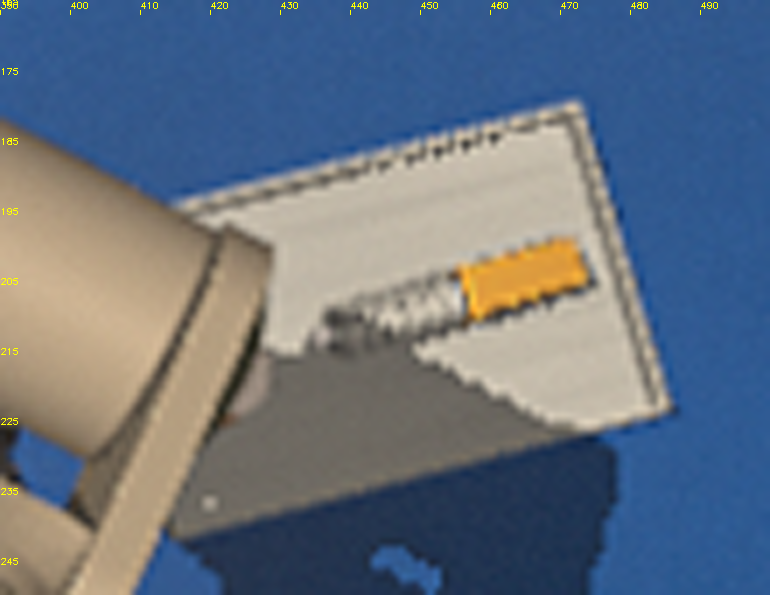

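View pics/scene8h.png

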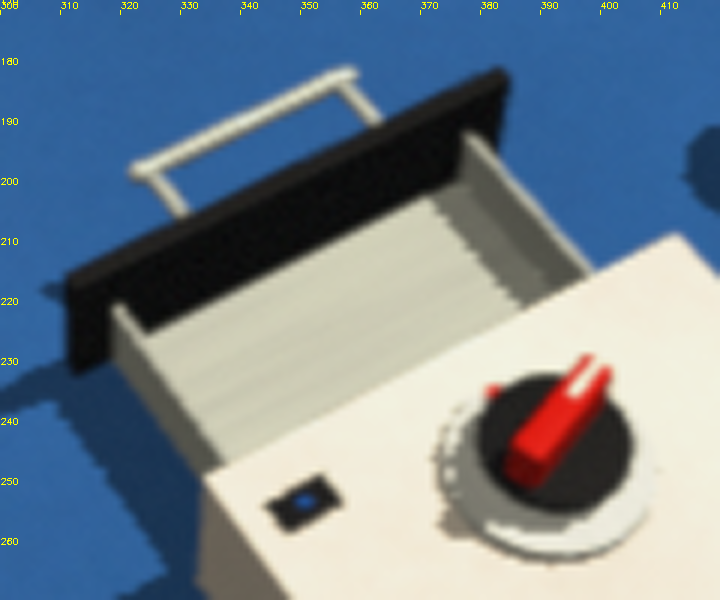

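The machine lies flat in the tray with its brass top at about (458–473,199–210) in the top view. The jar is untouched. The handle is unchanged at about (446,116). Going to the handle.

Emit:
move_arm(series=[[0,0,0,3.8,-0.1,0,0.3],[0,0,0,8,-0.3,1,0.3],[0,0,0,12,-0.4,2,0.3],[0,0,0,16,-0.6,3,0.3],[0,0,0,20,-0.7,4,0.3]])

```text
time_s: 16.55
eef_pos: [453.8, 76.5, 154.2]
ee_rot: [0.002, 0.639, 0.769, 0.001]
force: [1.0, 0.2, 0.3]
grip_width: 0.298
```

```bash
python3 go.py 445 116 110 1.755
```

```text
t 16.55 pos [453.8  76.5 154.2] yaw 1.756 F [1.  0.2 0.3] T [-0.02 -0.03 -0.  ] g 0.298 j [-0.09  0.25  1.8  -0.    1.09 -0.27]
shift cm [ 4.06 -0.15  4.41] rotvec [0.004 0.002 0.001] rows 1.4
```

Emit:
move_arm(series=[[0,0,0,2,-0.1,1.5,0.3],[0,0,0,4.1,-0.1,3,0.3],[0,0,0,4.1,-0.1,4.4,0.3],[0,0,0,4.1,-0.1,4.4,0.3],[0,0,0,4.1,-0.1,4.4,0.3]])

```text
time_s: 16.97
eef_pos: [445.9, 116.0, 110.5]
ee_rot: [0.002, 0.639, 0.769, 0.001]
force: [0.4, 0.6, 0.1]
grip_width: 0.3
```

```bash
python3 go.py 445.5 116 62 1.755
```

```text
t 16.97 pos [445.9 116.  110.5] yaw 1.756 F [0.4 0.6 0.1] T [-0.02  0.06  0.01] g 0.3 j [ 0.    0.31  1.84 -0.    0.98 -0.18]
shift cm [ 0.02 -0.06  4.85] rotvec [0.004 0.002 0.001] rows 1.2
```

Emit:
move_arm(series=[[0,0,0,0,0,1.5,0.3],[0,0,0,0,0,3,0.3],[0,0,0,0,0,4.2,0.3],[0,0,0,0,0,4.8,0.3],[0,0,0,0,0,4.8,0.3]])

```text
time_s: 17.38
eef_pos: [446.4, 115.2, 62.5]
ee_rot: [0.002, 0.639, 0.769, 0.001]
force: [0.5, 0.6, 0.7]
grip_width: 0.299
```

Emit:
move_arm(series=[[0,0,0,0,0,0,0],[0,0,0,0,0,0,0],[0,0,0,0,0,0,0],[0,0,0,0,0,0,0]])

```text
time_s: 17.72
eef_pos: [447.1, 114.8, 63.4]
ee_rot: [0.003, 0.639, 0.769, 0.001]
force: [-0.3, -5.0, 6.3]
grip_width: 0.104
```

```bash
python3 go.py 561 138 62 1.755
```

```text
t 17.72 pos [447.1 114.8  63.4] yaw 1.755 F [-0.3 -5.   6.3] T [-0.72  0.2  -0.02] g 0.104 j [-0.    0.39  1.88 -0.    0.86 -0.18]
shift cm [ 0.2  11.62  0.2 ] rotvec [ 0.005  0.003 -0.   ] rows 2.8
```

Gripped. Pushing in along tool +y.

Emit:
move_arm(series=[[0,0,0,0.05,1.5,0,0],[0,0,0,0.1,3.5,0,0],[0,0,0,0.1,5.5,0,0],[0,0,0,0.15,7.5,0,0],[0,0,0,0.2,9,0,0]])

```text
time_s: 18.13
eef_pos: [536.3, 131.8, 63.6]
ee_rot: [0.004, 0.639, 0.769, -0.0]
force: [-1.1, -14.7, -2.0]
grip_width: 0.101
```

```bash
python3 go.py 561 138 63 1.755
```

```text
t 18.13 pos [536.3 131.8  63.6] yaw 1.755 F [ -1.1 -14.7  -2. ] T [-2.27  0.02  0.04] g 0.101 j [ 0.03  0.56  1.61 -0.01  0.97 -0.15]
shift cm [0.16 2.54 0.07] rotvec [0.004 0.006 0.   ] rows 0.6
```

Emit:
move_arm(series=[[0,0,0,-0.1,0.8,0,0],[0,0,0,-0.1,1.6,0,0],[0,0,0,-0.1,2.3,0,0],[0,0,0,-0.1,2.7,0,0],[0,0,0,-0.1,2.7,0,0]])

```text
time_s: 18.55
eef_pos: [560.1, 136.0, 63.4]
ee_rot: [0.0, 0.639, 0.769, -0.004]
force: [-17.1, -0.9, 11.5]
grip_width: 0.097
```

```bash
python3 go.py 561 138 63 1.755
```

```text
t 18.55 pos [560.1 136.   63.4] yaw 1.756 F [-17.1  -0.9  11.5] T [ 0.01  2.74 -0.06] g 0.097 j [ 0.04  0.6   1.52 -0.01  1.02 -0.14]
shift cm [0.18 0.12 0.04] rotvec [-0.005  0.005  0.001] rows 0.1
```

Emit:
move_arm(series=[[0,0,0,0,0.2,0,0],[0,0,0,0,0.3,0,0]])

```text
time_s: 18.72
eef_pos: [560.1, 136.1, 63.4]
ee_rot: [-0.002, 0.638, 0.77, -0.007]
force: [-23.4, -6.0, 15.1]
grip_width: 0.102
```

```bash
python3 go.py 561 138 63 1.755
```

```text
t 18.72 pos [560.1 136.1  63.4] yaw 1.757 F [-23.4  -6.   15.1] T [-0.88  3.61 -0.05] g 0.102 j [ 0.04  0.61  1.52 -0.01  1.03 -0.14]
shift cm [0.17 0.13 0.04] rotvec [-0.014  0.005  0.002] rows 0.1
```

It is home: no more travel at 23 N. Opening and lifting.

Emit:
move_arm(series=[[0,0,0,0,0,0,0.15],[0,0,0,0,0,0,0.3],[0,0,0,0,0,0,0.3],[0,0,0,0,0,-2,0.3],[0,0,0,0,0,-5,0.3]])

```text
time_s: 19.13
eef_pos: [559.6, 136.3, 111.7]
ee_rot: [-0.004, 0.638, 0.77, -0.009]
force: [1.1, -0.5, -0.3]
grip_width: 0.304
```

Emit:
move_arm(series=[[0,0,0,0,0,-3.5,0.3],[0,0,0,0,0,-7,0.3],[0,0,0,0,0,-9,0.4],[0,0,0,0,0,-9,0.6]])

```text
time_s: 19.47
eef_pos: [563.3, 137.2, 206.8]
ee_rot: [-0.001, 0.638, 0.77, -0.005]
force: [1.0, 0.4, 0.1]
grip_width: 0.523
```

```bash
python3 go.py 684.2 161 200 2.126; python3 - <<'E'
from rig import capture
from h import *
for n in("scene",):
    c=capture(n);pickle.dump(c,open(n+"9.pkl","wb"))
    crop(c,n+"9",320,150,150,120,5)
    a=pickle.load(open("scene0.pkl","rb"))
    d=cv2.absdiff(a["frame"],c["frame"])[200:260,320:420]
    print(d.max(2)[:,:].shape)
E
```

```text
t 19.47 pos [563.3 137.2 206.8] yaw 1.757 F [1.  0.4 0.1] T [ 0.   -0.01 -0.02] g 0.523 j [ 0.04  0.46  1.36 -0.01  1.34 -0.14]
shift cm [ 0.11 12.33  0.57] rotvec [-0.01   0.004 -0.369] rows 3.0
(60, 100)
```

View pics/scene9.png

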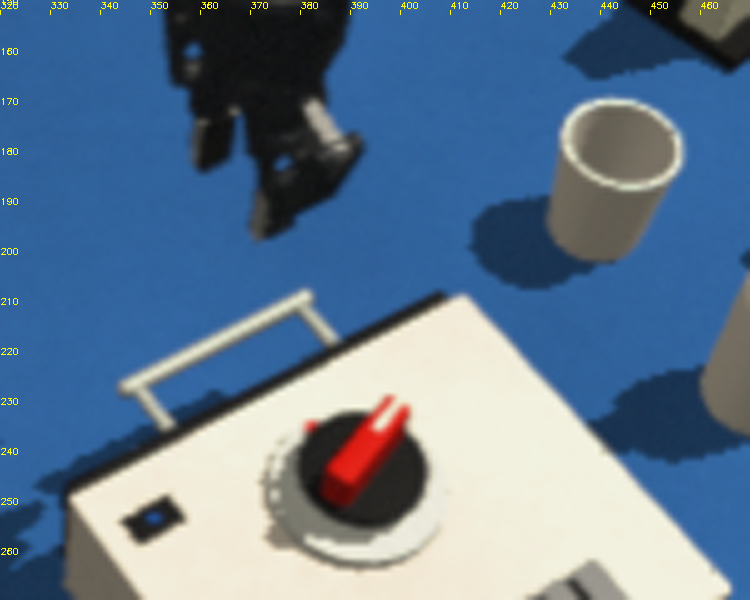

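The handle is at the same pixels as before opening, (345,227) to (381,209), so the drawer is home. Back to the knob.

Emit:
move_arm(series=[[-0.01,0,-0.1,0,3,0.2,0.6],[-0.01,0,-0.2,0.1,6,0.4,0.6],[-0.01,0,-0.3,0.1,9,0.6,0.6],[-0.01,0,-0.37,0.1,12.3,0.6,0.6],[-0.01,0,-0.37,0.1,12.3,0.6,0.6]])

```text
time_s: 19.93
eef_pos: [686.3, 160.9, 191.2]
ee_rot: [-0.002, 0.485, 0.875, -0.003]
force: [0.2, -0.5, -0.5]
grip_width: 0.599
```

```bash
python3 go.py 684.3 161.2 126 2.126
```

```text
t 19.93 pos [686.3 160.9 191.2] yaw 2.13 F [ 0.2 -0.5 -0.5] T [ 0.05 -0.01  0.01] g 0.599 j [ 0.07  0.77  0.89 -0.    1.49 -0.49]
shift cm [ 0.13 -0.11  6.52] rotvec [-0.007  0.     0.004] rows 1.6
```

Emit:
move_arm(series=[[-0.004,0,0,0.1,-0.1,2,0.6],[-0.004,0,0,0.1,-0.1,4,0.6],[-0.004,0,0,0.1,-0.1,5.5,0.6],[-0.004,0,0,0.1,-0.1,6.3,0.6],[-0.004,0,0,0.1,-0.1,6.3,0.6]])

```text
time_s: 20.35
eef_pos: [683.3, 160.8, 125.3]
ee_rot: [-0.003, 0.485, 0.875, -0.003]
force: [-0.2, 0.8, 0.7]
grip_width: 0.601
```

```bash
python3 go.py 684.3 161.2 126 2.126
```

```text
t 20.35 pos [683.3 160.8 125.3] yaw 2.129 F [-0.2  0.8  0.7] T [0.04 0.03 0.01] g 0.601 j [ 0.07  0.8   0.99 -0.    1.35 -0.49]
shift cm [-0.02  0.1  -0.07] rotvec [-0.007 -0.002  0.003] rows 0.0
```

Emit:
move_arm(series=[[0,0,0,0,0.1,-0.1,0.3],[0,0,0,0,0.1,-0.1,0.1],[0,0,0,0,0.1,-0.1,0],[0,0,0,0,0.1,-0.1,0],[0,0,0,0,0.1,-0.1,0]], grip_force=50)

```text
time_s: 20.77
eef_pos: [684.0, 161.0, 127.6]
ee_rot: [-0.002, 0.485, 0.875, -0.003]
force: [-5.8, -2.0, 4.3]
grip_width: 0.175
```

```bash
python3 go.py 684.3 161.2 116 2.126
```

```text
t 20.77 pos [684.  161.  127.6] yaw 2.129 F [-5.8 -2.   4.3] T [-0.36  0.84 -0.01] g 0.175 j [ 0.07  0.8   0.99 -0.    1.36 -0.49]
shift cm [-0.01  0.05  1.16] rotvec [-0.008 -0.001  0.003] rows 0.3
```

Emit:
move_arm(series=[[0,0,0,0,0,0.4,0],[0,0,0,0,0,0.8,0],[0,0,0,0,0,1.15,0],[0,0,0,0,0,1.15,0]])

```text
time_s: 21.1
eef_pos: [684.0, 161.0, 118.0]
ee_rot: [-0.002, 0.485, 0.875, -0.003]
force: [-5.9, -1.2, 8.6]
grip_width: 0.17
```

```bash
python3 go.py 684.3 161.2 116 -2.957
```

```text
t 21.1 pos [684. 161. 118.] yaw 2.129 F [-5.9 -1.2  8.6] T [-0.12  0.91 -0.04] g 0.17 j [ 0.07  0.81  1.   -0.    1.34 -0.49]
shift cm [-0.    0.04  0.2 ] rotvec [-0.005 -0.004 -1.197] rows 0.0
```

Pressed 9.6 mm. Turning back.

Emit:
move_arm(series=[[0,0,-0.1,0,0,0.2,0],[0,0,-0.22,0,0,0.2,0],[0,0,-0.34,0,0,0.2,0],[0,0,-0.46,0,0,0.2,0],[0,0,-0.58,0,0,0.2,0]])

```text
time_s: 21.52
eef_pos: [684.0, 161.2, 118.4]
ee_rot: [-0.002, 0.212, 0.977, -0.002]
force: [-6.0, -0.3, 9.1]
grip_width: 0.173
```

```bash
python3 go.py 684.3 161.2 116 -2.957
```

```text
t 21.52 pos [684.  161.2 118.4] yaw 2.715 F [-6.  -0.3  9.1] T [ 0.13  0.98 -0.07] g 0.173 j [ 0.07  0.81  1.   -0.    1.34 -1.08]
shift cm [-0.03  0.01  0.24] rotvec [-0.003 -0.004 -0.611] rows 0.1
```

Emit:
move_arm(series=[[0,0,-0.12,0,0,0.15,0],[0,0,-0.24,0,0,0.15,0],[0,0,-0.36,0,0,0.15,0],[0,0,-0.48,0,0,0.15,0],[0,0,-0.6,0,0,0.15,0]])

```text
time_s: 21.93
eef_pos: [684.0, 161.4, 119.2]
ee_rot: [-0.002, -0.09, 0.996, -0.001]
force: [-6.7, 0.0, 7.8]
grip_width: 0.172
```

Emit:
move_arm(series=[[0,0,-0.03,0,0,0.1,0],[0,0,-0.05,0,0,0.1,0]])

```text
time_s: 22.1
eef_pos: [683.9, 161.5, 120.5]
ee_rot: [-0.001, -0.115, 0.993, -0.001]
force: [-6.5, -1.1, 8.3]
grip_width: 0.175
```

```bash
python3 go.py 684.3 161.2 126.8 -2.957
```

```text
t 22.1 pos [683.9 161.5 120.5] yaw -2.911 F [-6.5 -1.1  8.3] T [-0.06  1.09 -0.7 ] g 0.175 j [ 0.07  0.8   1.   -0.    1.34 -1.73]
shift cm [-0.03 -0.04 -0.63] rotvec [-0.002 -0.002  0.046] rows 0.2
```

At the red stop, with torque −0.7 N·m. Letting it rise and opening.

Emit:
move_arm(series=[[0,0,0.02,0,0,-0.4,0],[0,0,0.02,0,0,-0.7,0],[0,0,0.02,0,0,-0.7,0.2],[0,0,0.02,0,0,-0.7,0.6],[0,0,0.02,0,0,-0.7,0.6]])

```text
time_s: 22.52
eef_pos: [684.2, 161.6, 128.0]
ee_rot: [-0.001, -0.105, 0.994, -0.001]
force: [0.6, 0.0, 0.2]
grip_width: 0.47
```

Emit:
move_arm(series=[[0,0,0,0,0,-2,0.6],[0,0,0,0,0,-6,0.6],[0,0,0,0,0,-9,0.6],[0,0,0,2,0,-10,0.6],[0,0,0,5,0,-10,0.6]])

```text
time_s: 22.93
eef_pos: [637.0, 151.4, 231.2]
ee_rot: [0.003, -0.105, 0.994, -0.001]
force: [-0.4, -1.2, -0.7]
grip_width: 0.604
```

```bash
python3 go.py 480 -60 230 -2.957
```

```text
t 22.93 pos [637.  151.4 231.2] yaw -2.93 F [-0.4 -1.2 -0.7] T [ 0.01 -0.01 -0.01] g 0.604 j [ 0.06  0.61  1.05 -0.    1.47 -1.73]
shift cm [ 19.79 -17.37   0.04] rotvec [-0.003  0.006  0.027] rows 6.3
```

Emit:
move_arm(series=[[0,0,0,2.5,-2.2,0,0.6],[0,0,0,5,-4.4,0,0.6],[0,0,0,7.5,-6.6,0,0.6],[0,0,0,10,-8.8,0,0.6],[0,0,0,12.5,-11,0,0.6]])

```text
time_s: 23.35
eef_pos: [536.9, 16.6, 231.2]
ee_rot: [0.004, -0.106, 0.994, -0.001]
force: [1.2, 0.2, 0.4]
grip_width: 0.603
```

Emit:
move_arm(series=[[0,0,0,2.5,-2.2,0,0.6],[0,0,0,5,-4.4,0,0.6],[0,0,0,7,-6,0,0.6],[0,0,0,7,-6,0,0.6],[0,0,0,7,-6,0,0.6]])

```text
time_s: 23.77
eef_pos: [481.0, -57.5, 231.5]
ee_rot: [0.005, -0.105, 0.994, -0.002]
force: [-0.8, -0.9, 0.9]
grip_width: 0.602
```

```bash
python3 go.py; python3 - <<'E'
from rig import capture
from h import *
for n in("scene","top"):
    c=capture(n); cv2.imwrite(f"pics/{n}10.png",c["frame"][:,:,::-1])
    crop(c,n+"10s",*((320,195,150,120,5) if n=="scene" else (230,100,110,110,5)))
E
```

```text
t 23.77 pos [481.  -57.5 231.5] yaw -2.931 F [-0.8 -0.9  0.9] T [ 0.08 -0.02 -0.02] g 0.602 j [-0.36  0.22  1.62  0.    1.29 -2.14]
```

View pics/scene10.png

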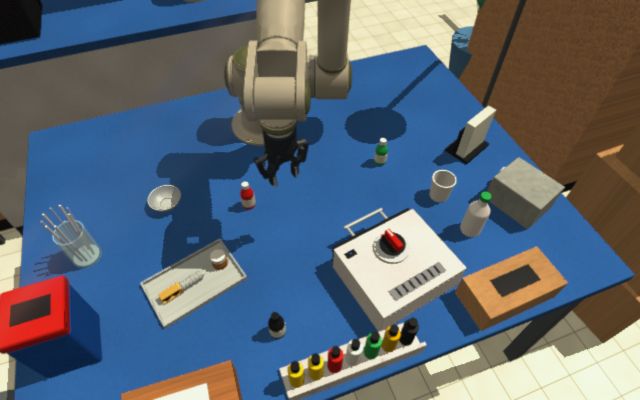

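View pics/scene10s.png

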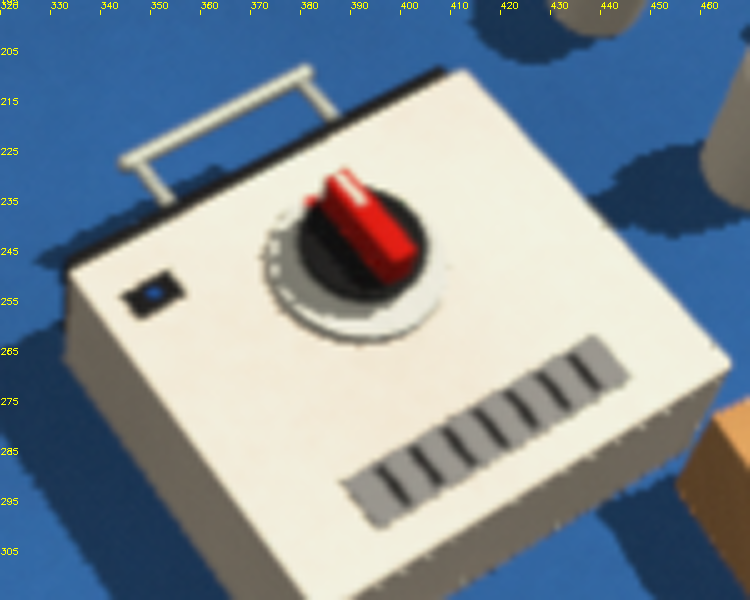

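View pics/top10.png

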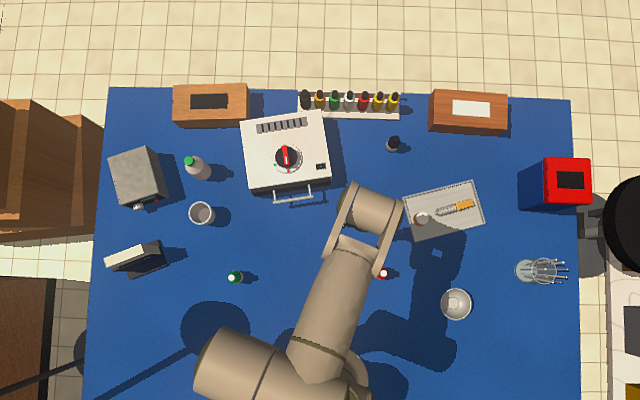

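View pics/top10s.png

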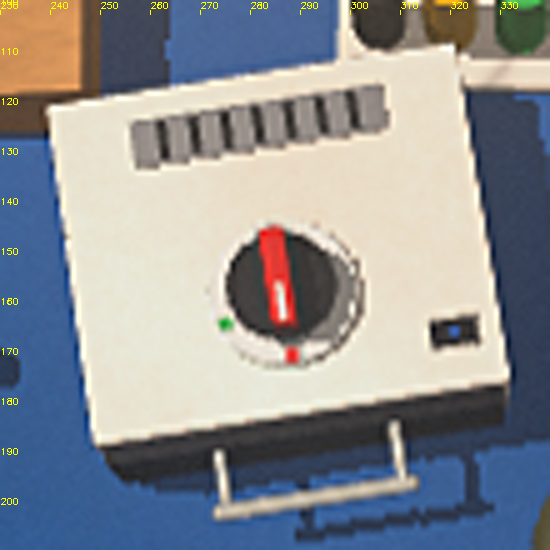

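The steriliser crops match the start pictures: knob at red and up, handle home. The machine lies flat in the tray, everything else is in place, and the arm is clear. Handing in.

```bash
python3 -c "
from rig import job
print(job.finish_job())"
```

```text
the job is handed in; nothing more can be done
None
```

I carried out the full sequence in about 24 s of robot time and handed the job in; it gave no verdict. I turned the selector to green and pulled the drawer to its stop. I then laid the machine in the clear part of the tray, pushed the drawer home, and turned the selector back to red.

**Last checks**
- **Selector and drawer:** the final crops of the steriliser look the same as the starting ones, with the pointer at red, the knob up and the handle home. The drawer took no more travel at about 23 N.
- **Machine:** it lies flat along the tray, well clear of the jar. It was set down with a measured contact force of about 10 N (limit 30 N).
- **Other items:** the jar, bottles, cup and bowl appear where they started. I judged this by eye, not by measurement.
- **Arm:** it ended clear of everything, with force readings near zero.

**What disagreed**
- **Handle, first descent:** the tool came down about 7 mm short of its target in x, so the grip probably drew the unlocked drawer out a few millimetres before the real pull.
- **Handle height:** the pictures gave about 81–83 mm, against 78 mm in the text.
- **Drawer at its stop:** the pictures put the handle about 4 mm short of where the stop should be, but that was still well past the required 100 mm.

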